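# Open the incubator chest and prop its lid with the stay

### The arm

A 6-joint arm with a two-finger parallel gripper is mounted at the origin on a cart in front of the work surface, level with it; the furniture and walls round the work are solid. World frame = base frame: x ahead of the robot, y to its left, z up, the work surface at z = 0. Lengths are in m, angles in rad, forces in N, time in s.
With the tool pointing down it reaches from about 0.3 to 0.875 m from the base axis. Payload 6.4 kg.
Tool frame: the origin (TCP) lies between the finger pads; the fingertips stand 8 mm ahead of it and the grasp point (between the pads) lies 11 mm behind it; z points along the fingers, y is the direction in which the jaws open and shut (so a half turn about z gives the same grasp; the last joint's range is limited). The gripper opens to 85 mm and grips with 20 to 120 N. Pads are 22 mm wide; open, the fingers measure 114 mm over their backs; the gripper's body (76 mm by 85 mm) begins 54 mm behind the grasp point. The pads swing forward as they close: fully open they stand 13 mm farther back than shut.
Start: joints at [0.982, 0.181, 1.607, -0, 1.354, -0.206], TCP at [0.215, 0.533, 0.239] pointing down, gripper open.
Joint ranges: [-2.99, 2.99], [-0.89, 2.07], [0.3, 2.58], [-1.14, 4.28], [0, 2.63], [-3.12, 3.12]. Speed limits (rad/s): [2.57, 2.57, 3.01, 3.14, 3.14, 3.14].

### API

Orientations are given as [roll, pitch, yaw] about the fixed x, y, z axes, in that order (R = Rz(yaw) Ry(pitch) Rx(roll)).
In Python, from bench import readout, viewer, ticket, spotter gives the robot as it stands.
- The arm moves only by the tool send_rows, never from a script. Its argument "plan" is one flat list of numbers, 7 for each row, row after row: the shift along the tool's x, y, z normalised to -1 to 1, where 1 is 250 mm, then the turn, a rotation vector about the tool's x, y, z normalised to -1 to 1, where 1 is pi/2 rad, then the opening, from 0 (shut) to 1 (fully open). A call has 1 to 5 rows; each row shifts and turns the commanded pose from where the row before left it, along the tool's axes as they then stand; what a row does not reach is not made up. A row lasts 1/8 s, in which the tool goes at most 62.5 mm and 10.7 degrees, less where a joint would pass 70% of its speed; a pose out of reach is approached as far as the arm can. A call with a number of a shift or a turn outside -1 to 1 is refused whole. A call with a gripper value outside its range is refused whole. The fingers move at their own pace and stop on an object; "grip_force" is the grip in N (left out, the last holds). Time passes only in rows, so rows that do not move let the fingers close. It gives the time, the measured TCP pose, the force and the opening at its end, in the units of the state.
- readout.sense(): the state, without advancing time (a new reading comes with each control period).
- viewer.read_camera(name): name is "scene" or "side" or "wrist"; returns the picture (384x512x3 uint8, blue, green, red); there is no depth.
- viewer.calibration(name): a dict with "K" (3x3 intrinsics, pixels), "R" (3x3) and "t" (3): a world point X has camera coordinates R X + t. Camera axes: x right, y down, z forward; pixel columns grow to the right and rows downward; lengths in m; the calibration is good to about 2 mm. A picture is of the moment at which its call begins: read the wrist's pose just before it. calibration takes no time and is no camera call; for the wrist camera it gives the pose at the moment of the call.
- ticket.hand_in(): hands the job in, once; it reports no verdict.
Trained networks look in the newest picture that a camera, given by its name, has taken for a name from the list of things; names that differ only in an ending like _2 or _b are one class to them, and where a whole thing is asked for, a point or a joint stands for the part that bears it (a point fixed in the world has none). Each returns a list of dicts, best first, with "p" (0 to 1); they miss things now and then, are a little off and sometimes report something else, mostly with a low value. They report only what shows in the picture. A call takes as long as a camera call.
- spotter.boxes_of(camera, query): "bbox" ([left, top, right, bottom] in pixels, round what is visible of it).
- spotter.regions_of(camera, query): "pixels" (384x512 bool, what is visible of it) and "bbox" ([left, top, right, bottom] in pixels, round what is visible of it).
The state is a dict: "t": time; "joint_pos": joint angles; "dq": joint speeds; "tau": joint torques, N m; "tool_pos": TCP position; "tcp_rot": TCP orientation; "wrist_force": force on the tool from outside, world axes, zero at the start; "moment": the same for the moment, N m; "width": finger opening in m.
Only numpy, scipy, OpenCV 4.12 (cv2) and the standard library are available. Lean on these libraries where they do the work, as an engineer would, in place of code of your own. Each camera call takes 0.05 s, during which the arm holds its last target.

### The job

Open the incubator chest so that its vials can be taken out: lift the lid by its handle, swing the prop stay out from the lid's side and set the pin at its end fully home in the holding hole of the steel keeper on the right-hand deck, collar down on the plate. Feel for the hole with a light touch (the keeper's place is adjustable and the plate must not be struck or pressed hard, nothing over 25 N), don't let the lid drop, and leave the bottle and the beaker beside the chest where they are; let go when the stay holds.

Things in the scene. Friction and masses are not known exactly. Their poses are not given: they have to be found in the camera images.
- chest: White bench-top incubator chest, fixed: 300 x 300 mm, 90 mm high to its flat deck. Origin: centre of its underside, on the table; x to its rear (away from the robot at yaw 0), y to its left, z up. Lid and stay turn about axes along chest y, so every part keeps its chest y; lid handle at y +30 mm, stay, pin and holding hole at y -115 mm
- lid_hinge (a point): Point of the lid's hinge line (along chest y) in the stay's plane: chest x +115, y -115, z +122 mm
- lid (a joint): Lid hinge, rad: 0 shut, grows as the front goes up, stop at 1.35. White lid 180 mm deep, 220 wide, 42 thick, about 0.5 kg. Stiff friction hinge (0.55 N m): it stays where it is left above about 0.7 rad and can be drawn down again with a few newtons; left lower than that it may sink shut. About 0.76 to 1.04 rad with the pin home
- lid_handle (a point): Middle of the dark bow handle on the lid's front edge: a straight round bar along chest y, 10 mm thick, 82 mm long, 35 mm clear of the lid's edge. It turns with the lid: with the lid shut it is 205 mm in front of the hinge line and 37 mm above it
- stay (a joint): Pivot of the prop stay on the lid's right side, rad: 0 stowed along the lid's edge and pointing to the front; grows as the free end swings from there forwards and down, away from the lid; stop at 1.9. Stiff (0.12 N m): it keeps its angle when let go. 1.18 to 1.56 when home. The pivot sits on the lid 85 mm from the hinge line, at its height when the lid is shut
- stay_ball (a point): Centre of the red rubber-coated ball grip, 22 mm across, round the stay's rod 133 mm from the pivot. The rod is steel, 8 mm thick, straight from the pivot through the ball to the elbow 165 mm from the pivot, where the pin is bent off by 1.095 rad towards the side to which the stay swings out
- stay_pin: The stay's steel pin, 8 mm thick, flat tip; it hangs about straight down when home. Origin at the tip; z runs up the pin to the elbow, 32 mm from the tip. A collar 16 mm wide, 14 to 18 mm above the tip, lies on the keeper when home. Lid shut and stay stowed, the tip is 179.7 mm in front of the stay's pivot and 28.5 mm below it
- keeper_middle (a point): Middle of the keeper's range, at the height of its top (z +95 mm in the chest's frame, chest x -84.5, y -115 mm). The keeper is a flat steel plate 92 x 28 x 5 mm with a round through hole 10.2 mm wide, open for 30 mm below. It is clamped in slots and its setting is NOT measured: the hole's centre lies up to 14 mm before or behind this point along chest x
- wash: White wash bottle with a red top, 92 mm wide, 204 mm high, loose on the right of the table; origin at the centre of its foot
- beaker: Glass beaker, 82 mm wide, 97 mm high, loose on the right of the table; origin at the centre of its foot

How it is judged:
By the outcome, as a careful person would: the job done as asked, in the order asked, and still so for the second after the job is handed in, with the robot touching nothing.
It also fails if it takes over 72 s, if anything falls off the work surface, if the arm or the gripper's body presses on something with over 40 N, if the wrist force passes 120 N, or if a joint passes its speed limit or range.

## Working session

There is one attempt and no reset: what is moved stays moved. The work goes in short steps, Python scripts to look and compute and a tool call to move; the robot and the scene stay as the last step left them, time stands still between calls to the robot, and variables do not carry over. Pictures are saved under pics/ and viewed, and the job is handed in when it is done.

Besides the shell and the picture viewer there is one more tool, called after ">>>" by a JSON object that holds its "method" and its "body", one argument or row to a line. send_rows: Moves the arm, as the interface text tells. Its arguments: {"type":"object","properties":{"plan":{"type":"array"},"grip_force":{"type":"number"}},"required":["plan"]}

```bash
mkdir -p pics; ls
python3 - <<'E'
from bench import readout, viewer, ticket, spotter
import cv2, numpy as np
print(readout.sense())
for n in ["scene","side","wrist"]:
    im=viewer.read_camera(n); cv2.imwrite(f"pics/a_{n}.png",im)
    c=viewer.calibration(n); print(n,c)
    for q in ["chest","lid_handle","stay_ball","stay_pin","wash","beaker"]:
        try:
            r=spotter.boxes_of(n,q); print(q,[(np.round(d['bbox']).tolist(),round(d['p'],2)) for d in r[:2]])
        except Exception as e: print(q,e)
print(readout.sense()['t'])
E
```

```text
pics
{'t': 0.0, 'joint_pos': array([ 9.81693789e-01,  1.81542614e-01,  1.60799955e+00,  8.78202967e-06,
        1.35377148e+00, -2.06289489e-01]), 'dq': array([-0.00034094, -0.00031499, -0.00084024,  0.00221745, -0.00105417,
        0.00041155]), 'tau': array([-3.04923078e-04, -4.44882166e+01, -3.51333725e+01, -4.06733052e-04,
        9.20120539e-03, -3.90167361e-05]), 'tool_pos': array([0.21445784, 0.53294348, 0.23838733]), 'tcp_rot': array([-3.13990991e+00, -3.60899948e-04,  2.75877740e+00]), 'wrist_force': array([ 0.24600526,  0.52451487, -0.87233441]), 'moment': array([-0.0242869 ,  0.0436004 ,  0.00665285]), 'width': 0.08524404994646623}
scene {'K': array([[482.12335503,   0.        , 260.63188374],
       [  0.        , 482.12335503, 191.20615086],
       [  0.        ,   0.        ,   1.        ]]), 'R': array([[ 0.49473966, -0.86902477, -0.00534896],
       [-0.58979552, -0.33124   , -0.73649257],
       [ 0.6382585 ,  0.36752688, -0.67642448]]), 't': array([-0.42581487,  0.37337031,  1.03712343])}
chest [([121.0, 132.0, 266.0, 256.0], 0.75), ([317.0, 207.0, 356.0, 279.0], 0.
[... 704 characters left out ...]
7.0], 0.64)]
stay_pin [([313.0, 214.0, 322.0, 225.0], 0.57)]
wash [([225.0, 198.0, 321.0, 227.0], 0.67), ([267.0, 104.0, 303.0, 181.0], 0.63)]
beaker [([250.0, 152.0, 283.0, 202.0], 0.81)]
wrist {'K': array([[304.64119347,   0.        , 257.61069899],
       [  0.        , 304.64119347, 191.61805783],
       [  0.        ,   0.        ,   1.        ]]), 'R': array([[ 3.74471710e-01,  9.27238320e-01, -1.89494260e-04],
       [ 8.80991868e-01, -3.55731005e-01,  3.11943553e-01],
       [ 2.89178607e-01, -1.16980979e-01, -9.50100618e-01]]), 't': array([-0.57454652, -0.03989698,  0.37988333])}
chest [([73.0, 369.0, 103.0, 383.0], 0.6)]
lid_handle []
stay_ball []
stay_pin []
wash []
beaker []
1.05
```

View pics/a_scene.png

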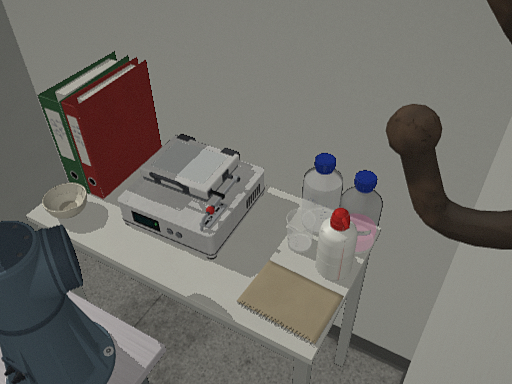

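View pics/a_side.png

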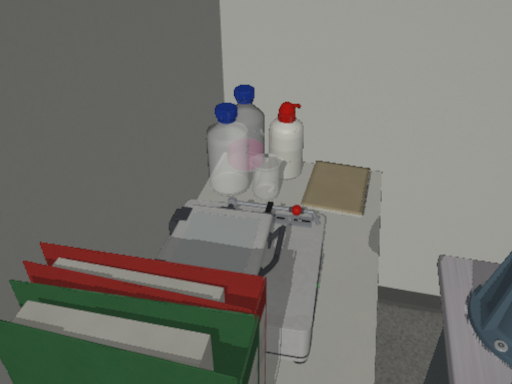

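Run:
```python
import cv2
a=cv2.imread('pics/a_scene.png')[110:290,100:370]; cv2.imwrite('pics/a_scz.png',cv2.resize(a,(800,533),interpolation=2))
a=cv2.imread('pics/a_side.png')[180:370,140:340]; cv2.imwrite('pics/a_siz.png',cv2.resize(a,(630,598),interpolation=2))
```

```text
(no output)
```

View pics/a_scz.png

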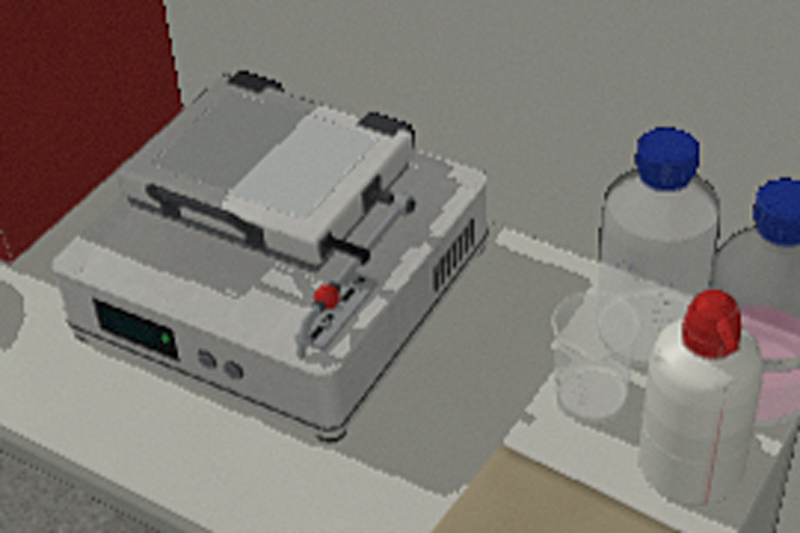

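View pics/a_siz.png

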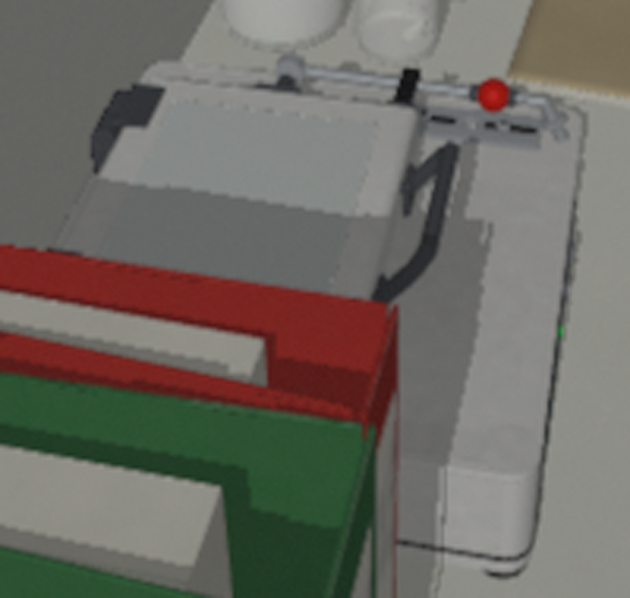

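```bash
cat > h.py <<'E'
import numpy as np, cv2
from scipy.optimize import least_squares
from scipy.spatial.transform import Rotation as Ro
def proj(c,X):
    X=np.atleast_2d(X); q=(c['R']@X.T).T+c['t']; q=q@c['K'].T; return q[:,:2]/q[:,2:]
def chest2w(p,X):
    x,y,a=p; X=np.atleast_2d(X); c,s=np.cos(a),np.sin(a)
    return np.c_[x+c*X[:,0]-s*X[:,1], y+s*X[:,0]+c*X[:,1], X[:,2]]
def red(im,box):
    x0,y0,x1,y1=box; a=im[y0:y1,x0:x1].astype(int)
    m=(a[...,2]>90)&(a[...,2]>2.2*a[...,1])&(a[...,2]>2.2*a[...,0])
    ys,xs=np.nonzero(m); return (xs.min()+xs.max())/2+x0,(ys.min()+ys.max())/2+y0,len(xs)
E
python3 - <<'E'
from h import *
from bench import viewer
a=cv2.imread('pics/a_scene.png');b=cv2.imread('pics/a_side.png')
rs=red(a,(195,195,225,225)); rb=red(b,(285,200,310,222)); print(rs,rb)
cs,cb=viewer.calibration('scene'),viewer.calibration('side')
obs=[(cs,(-103,-115,122),rs[:2],1),(cb,(-103,-115,122),rb[:2],1),(cs,(30,-115,122),(238.4,179.2),2),(cb,(30,-115,122),(232.4,202.2),2),
(cb,(-90,30,159),(281.3,242),2),(cs,(-90,30,159),(169,182.5),2)]
# triangulate ball
def tri(o1,o2):
    return least_squares(lambda X: np.r_[proj(cs,X)[0]-o1,proj(cb,X)[0]-o2],[.6,.1,.1]).x
for i,j in((0,1),(2,3),(5,4)): print(tri(obs[i][2],obs[j][2]))
f=lambda p: np.concatenate([(proj(c,chest2w(p,np.array(X)/1e3))[0]-o)/w for c,X,o,w in obs])
r=least_squares(f,[.6,.1,0]); print(r.x,r.fun.round(2))
np.save('p.npy',r.x)
for nm,im,c in(('scene',a,cs),('side',b,cb)):
    im=cv2.resize(im,None,fx=4,fy=4,interpolation=2)
    pts=[(x,y,z) for x in(-150,150) for y in(-150,150) for z in(0,90)]+[(30,-115,122),(-103,-115,122),(-149.7,-115,93.5),(-84.5,-115,95),(-90,71,159),(-90,-11,159),(115,-115,122)]+[(x,y,95) for x in(-130.5,-38.5) for y in (-129,-101)]
    for u in proj(c,chest2w(r.x,np.array(pts)/1e3)): cv2.circle(im,tuple(int(v*4+1.5) for v in u),4,(0,255,0),1)
    im=im[440:1080,420:1120] if nm=='scene' else im[720:1480,560:1340]
    cv2.imwrite(f'pics/b_{nm}.png',cv2.resize(im,None,fx=.78,fy=.78,interpolation=3) )
E
```

```text
(np.float64(209.5), np.float64(209.5), 45) (np.float64(296.5), np.float64(209.5), 78)
[ 0.45229038 -0.08585358  0.12163341]
[ 0.58757337 -0.08610172  0.11736551]
[0.45950928 0.04428957 0.14828032]
[0.55012453 0.03066462 0.04181425] [ 0.99  0.12  0.52 -0.78 -0.96 -0.31  0.22 -0.52 -0.59 -0.01 -2.46 -2.09]
```

View pics/b_scene.png

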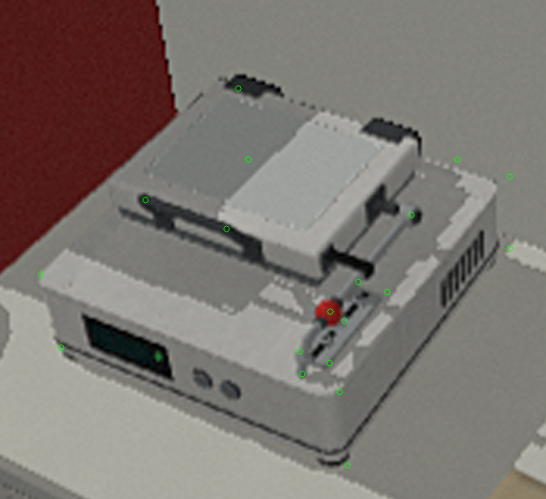

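View pics/b_side.png

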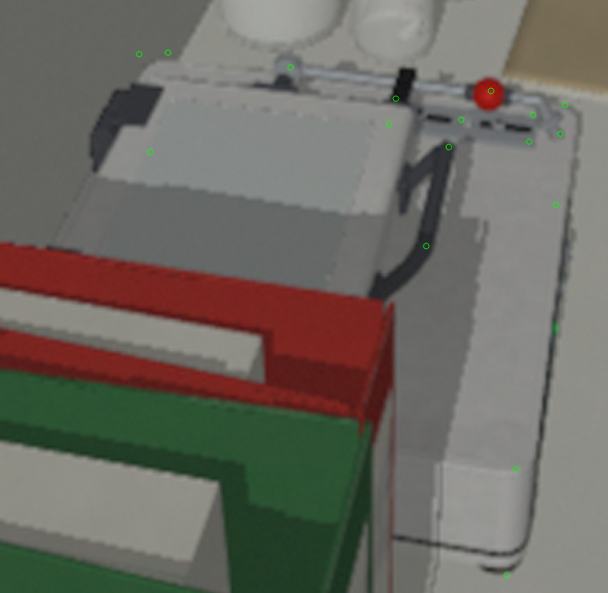

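```bash
cat >> h.py <<'E'
import math
def Rt(s): return Ro.from_euler('xyz',s['tcp_rot']).as_matrix()
def tgtR(alpha,yaw,mode):
    """z points alpha below horizontal ahead (chest x at yaw). mode 'h': tool x=+chest y ; 'b': tool y along chest y"""
    a=np.radians(alpha); z=np.array([np.cos(a),0,-np.sin(a)]); yy=np.array([0,1.,0])
    if mode=='h': x=yy; y=np.cross(z,x)
    elif mode=='b+': y=yy; x=np.cross(y,z)
    else: y=-yy; x=np.cross(y,z)
    return Ro.from_euler('z',yaw).as_matrix()@np.c_[x,y,z]
def plan(P0,R0,pts,op,q=.001):
    """pts list of (P,R,nrows). prints rows"""
    P,R=np.array(P0,float),np.array(R0,float); out=[]
    for Pt,Rtg,n in pts:
        for k in range(n):
            f=1/(n-k)
            sh=R.T@((np.array(Pt)-P)*f)/.25
            rv=Ro.from_matrix(R.T@Rtg).as_rotvec()*f/(np.pi/2)
            sh=np.round(sh/q)*q; rv=np.round(rv/q)*q
            assert np.linalg.norm(sh)<=.2501 and np.linalg.norm(rv)<=.1190,(np.linalg.norm(sh),np.linalg.norm(rv))
            P=P+R@sh*.25; R=R@Ro.from_rotvec(rv*np.pi/2).as_matrix()
            out.append([*sh,*rv,op])
    for i in range(0,len(out),5):
        print('['+', '.join(', '.join(f'{v:g}' for v in np.round(r,3)+0.) for r in out[i:i+5])+']')
    return P,R
E
python3 - <<'E'
from h import *
from bench import readout,viewer
p=np.load('p.npy'); s=readout.sense(); R=Rt(s); c=viewer.calibration('wrist')
cam=-c['R'].T@c['t']; print('cam in tool',R.T@(cam-s['tool_pos']), R.T@c['R'].T)
cs,cb=viewer.calibration('scene'),viewer.calibration('side')
tri=lambda o1,o2:least_squares(lambda X: np.r_[proj(cs,X)[0]-o1,proj(cb,X)[0]-o2],[.6,.1,.1]).x
print('beaker',tri((302,231),(266,177)),'wash',tri((334,243),(285,143)))
H=chest2w(p,[[-.09,.03,.159]])[0]; Rg=tgtR(60,p[2],'h'); print(H, np.degrees(Ro.from_matrix(R.T@Rg).magnitude()))
T=H-.11*Rg[:,2]; print(T)
plan(s['tool_pos'],R,[(T,Rg,13)],.5)
E
```

```text
cam in tool [ 0.07999779 -0.00031442 -0.13393498] [[-9.92307691e-04 -9.50095619e-01 -3.11957256e-01]
 [ 9.99999479e-01 -8.68394838e-04 -5.36128073e-04]
 [ 2.38470863e-04 -3.11957625e-01  9.50095986e-01]]
beaker [ 0.56191653 -0.29365642  0.04707924] wash [ 0.53165532 -0.39413497  0.08974765]
[0.45894913 0.05687621 0.159     ] 71.49329714160754
[0.40399721 0.0545771  0.25426279]
[-0.109, -0.115, -0.005, -0.023, -0.015, 0.055, 0.5, -0.119, -0.105, -0.006, -0.023, -0.015, 0.055, 0.5, -0.127, -0.094, -0.007, -0.023, -0.015, 0.055, 0.5, -0.135, -0.082, -0.007, -0.023, -0.015, 0.055, 0.5, -0.142, -0.07, -0.006, -0.023, -0.015, 0.055, 0.5]
[-0.148, -0.058, -0.005, -0.023, -0.015, 0.055, 0.5, -0.152, -0.044, -0.003, -0.022, -0.015, 0.055, 0.5, -0.155, -0.031, -0.001, -0.022, -0.014, 0.055, 0.5, -0.158, -0.018, 0.002, -0.023, -0.014, 0.054, 0.5, -0.158, -0.004, 0.005, -0.023, -0.015, 0.055, 0.5]
[-0.158, 0.009, 0.008, -0.022, -0.014, 0.054, 0.5, -0.157, 0.022, 0.013, -0.023, -0.015, 0.055, 0.5, -0.153, 0.035, 0.017, -0.022, -0.014, 0.054, 0.5]
```

>>> {"method": "send_rows", "body": {
  "plan": [-0.109, -0.115, -0.005, -0.023, -0.015, 0.055, 0.5, -0.119, -0.105, -0.006, -0.023, -0.015, 0.055, 0.5, -0.127, -0.094, -0.007, -0.023, -0.015, 0.055, 0.5, -0.135, -0.082, -0.007, -0.023, -0.015, 0.055, 0.5, -0.142, -0.07, -0.006, -0.023, -0.015, 0.055, 0.5]
}}

```text
t: 1.68
tool_pos: [0.2879, 0.3483, 0.2456]
tcp_rot: [2.939, 0.076, 2.315]
wrist_force: [0.8, 0.0, 0.1]
width: 0.0426
```

>>> {"method": "send_rows", "body": {
  "plan": [-0.148, -0.058, -0.005, -0.023, -0.015, 0.055, 0.5, -0.152, -0.044, -0.003, -0.022, -0.015, 0.055, 0.5, -0.155, -0.031, -0.001, -0.022, -0.014, 0.055, 0.5, -0.158, -0.018, 0.002, -0.023, -0.014, 0.054, 0.5, -0.158, -0.004, 0.005, -0.023, -0.015, 0.055, 0.5]
}}

```text
t: 2.3
tool_pos: [0.3607, 0.1641, 0.2511]
tcp_rot: [2.729, 0.055, 1.87]
wrist_force: [0.7, -0.0, 0.0]
width: 0.0426
```

>>> {"method": "send_rows", "body": {
  "plan": [-0.158, 0.009, 0.008, -0.022, -0.014, 0.054, 0.5, -0.157, 0.022, 0.013, -0.023, -0.015, 0.055, 0.5, -0.153, 0.035, 0.017, -0.022, -0.014, 0.054, 0.5, 0, 0, 0, 0, 0, 0, 0.5]
}}

```text
t: 2.8
tool_pos: [0.4043, 0.0522, 0.2544]
tcp_rot: [2.617, -0.0, 1.607]
wrist_force: [-0.2, -0.1, -0.5]
width: 0.0428
```

Run:
```python
from h import *
from bench import readout,viewer
p=np.load('p.npy'); s=readout.sense(); print({k:np.round(v,3) for k,v in s.items()})
Rg=tgtR(60,p[2],'h'); print(np.degrees(Ro.from_matrix(Rt(s).T@Rg).as_rotvec()))
c=viewer.calibration('wrist'); im=viewer.read_camera('wrist'); cv2.imwrite('pics/c_w.png',im)
np.savez('cw.npz',**c)
im=cv2.resize(im,None,fx=1.5,fy=1.5)
pts=[(30,-115,122),(-103,-115,122),(-149.7,-115,93.5),(-84.5,-115,95),(-90,71,159),(-90,-11,159),(-90,30,159),(115,-115,122),(-150,-150,90),(-150,150,90)]
for u in proj(c,chest2w(p,np.array(pts)/1e3)): cv2.circle(im,tuple(int(v*1.5) for v in u),4,(0,255,0),1)
cv2.imwrite('pics/c_wo.png',im)
```

```text
{'t': np.float64(2.8), 'joint_pos': array([-0.299, -0.7  ,  2.348,  0.197,  1.003, -0.401]), 'dq': array([ 0.075,  0.004, -0.003, -0.012,  0.024,  0.024]), 'tau': array([ -1.479,  -5.586, -39.071,   0.872,  -2.44 ,  -0.277]), 'tool_pos': array([0.404, 0.052, 0.254]), 'tcp_rot': array([ 2.617, -0.   ,  1.607]), 'wrist_force': array([-0.168, -0.087, -0.457]), 'moment': array([ 0.049,  0.26 , -0.032]), 'width': np.float64(0.043)}
[ 0.04103256  0.14786843 -0.26060603]
```

View pics/c_wo.png

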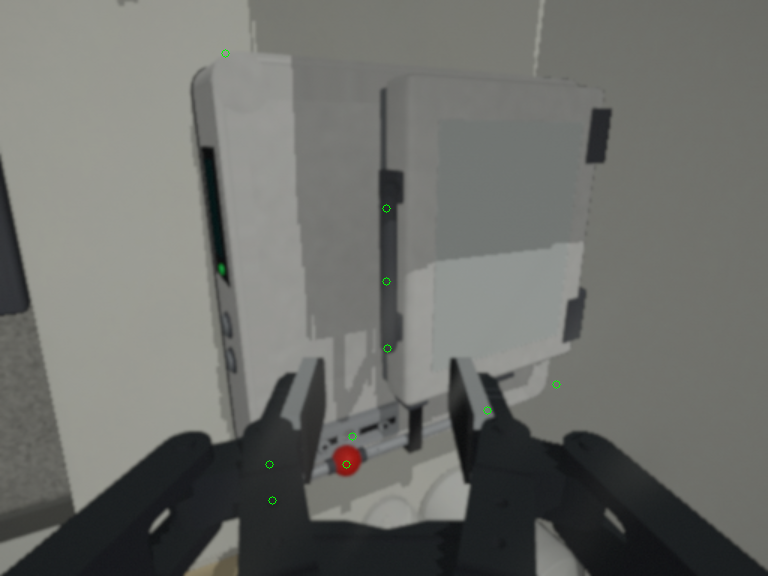

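Run:
```python
from h import *
from bench import readout,viewer
p=np.load('p.npy'); s=readout.sense()
Rg=tgtR(60,p[2],'h'); H=chest2w(p,[[-.09,.03,.159]])[0]
plan(s['tool_pos'],Rt(s),[(H-.04*Rg[:,2],Rg,2)],.3)
```

```text
[0.002, 0, 0.14, 0, 0, -0.001, 0.3, 0.003, 0, 0.14, 0, 0.001, 0, 0.3]
```

>>> {"method": "send_rows", "body": {
  "plan": [0.002, 0, 0.14, 0, 0, 0, 0.3, 0.003, 0, 0.14, 0, 0, 0, 0.3, 0, 0, 0, 0, 0, 0, 0.3]
}}

```text
t: 3.22
tool_pos: [0.4371, 0.0593, 0.1904]
tcp_rot: [2.625, -0.002, 1.617]
wrist_force: [0.1, 0.5, 0.5]
width: 0.0254
```

Run:
```python
from h import *
from bench import readout,viewer
p=np.load('p.npy'); s=readout.sense(); print({k:np.round(v,3) for k,v in s.items()})
c=viewer.calibration('wrist'); im=viewer.read_camera('wrist'); cv2.imwrite('pics/d_w.png',im)
np.savez('cw2.npz',**c)
im2=viewer.read_camera('side'); cv2.imwrite('pics/d_s.png',im2)
im=cv2.resize(im,None,fx=1.5,fy=1.5)
pts=[(30,-115,122),(-103,-115,122),(-149.7,-115,93.5),(-84.5,-115,95),(-90,71,159),(-90,-11,159),(-90,30,159),(115,-115,122),(-150,-150,90),(-150,150,90)]
for u in proj(c,chest2w(p,np.array(pts)/1e3)): cv2.circle(im,tuple(int(v*1.5) for v in u),4,(0,255,0),1)
cv2.imwrite('pics/d_wo.png',im)
cv2.imwrite('pics/d_so.png',cv2.resize(im2[170:320,180:380],None,fx=4,fy=4,interpolation=2))
```

```text
{'t': np.float64(3.225), 'joint_pos': array([-0.241, -0.469,  2.361,  0.207,  0.762, -0.4  ]), 'dq': array([-0.011, -0.073, -0.026, -0.002,  0.049,  0.   ]), 'tau': array([-3.2400e-01, -1.0872e+01, -3.5838e+01,  6.6400e-01, -2.8690e+00,
       -1.1000e-02]), 'tool_pos': array([0.437, 0.059, 0.19 ]), 'tcp_rot': array([ 2.625e+00, -2.000e-03,  1.617e+00]), 'wrist_force': array([0.093, 0.466, 0.54 ]), 'moment': array([0.054, 0.285, 0.024]), 'width': np.float64(0.025)}
```

View pics/d_wo.png

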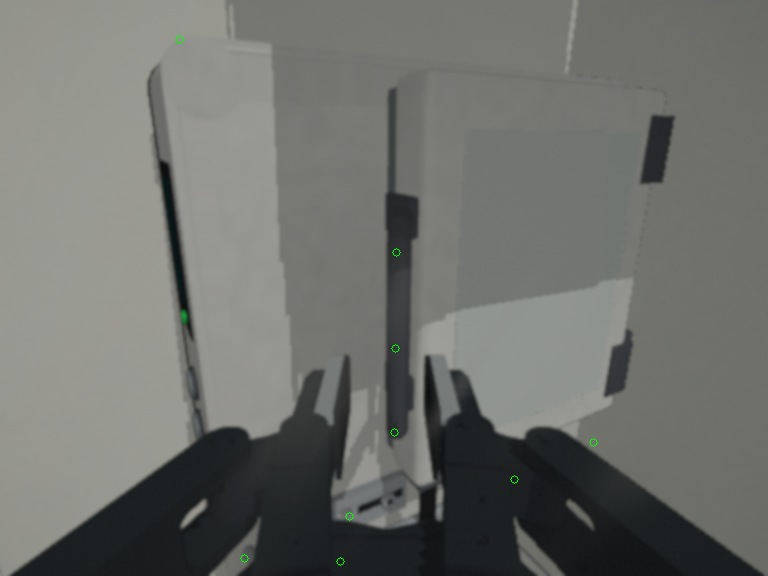

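View pics/d_so.png

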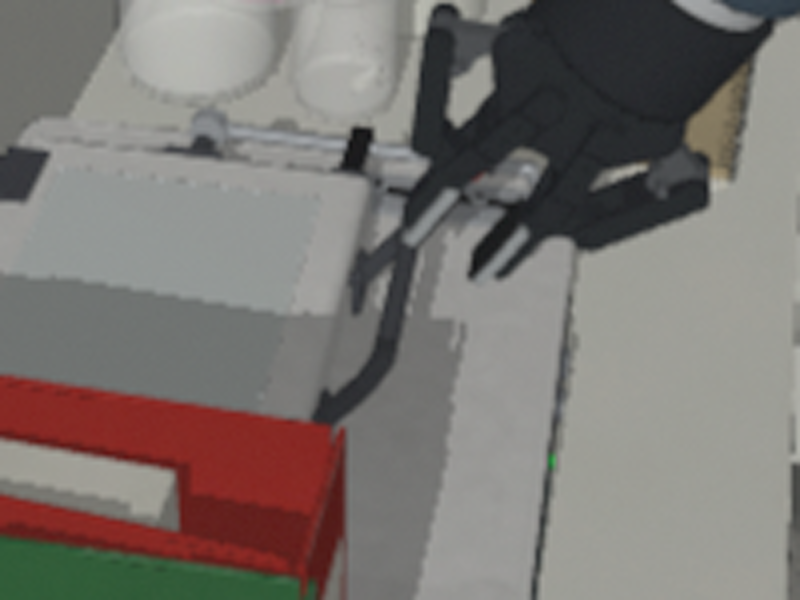

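Run:
```python
from h import *
from bench import readout,viewer
p=np.load('p.npy'); s=readout.sense()
Rg=tgtR(60,p[2],'h'); H=chest2w(p,[[-.09,.03,.159]])[0]
R=Rt(s); print(Rg.T@(H-s['tool_pos']), s['tool_pos'])
plan(s['tool_pos'],Rt(s),[(H+.004*Rg[:,2]+.0012*Rg[:,1],Rg,2)],.3)
```

```text
[-0.00256138  0.00032058  0.04026381] [0.43845036 0.05858219 0.19370919]
[-0.005, 0.003, 0.089, 0, -0.001, 0.001, 0.3, -0.006, 0.003, 0.088, -0.001, 0, 0.001, 0.3]
```

>>> {"method": "send_rows", "body": {
  "plan": [-0.005, 0.003, 0.089, 0, 0, 0, 0.3, -0.006, 0.003, 0.088, 0, 0, 0, 0.3, 0, 0, 0, 0, 0, 0, 0.3]
}}

```text
t: 3.7
tool_pos: [0.4623, 0.0561, 0.1564]
tcp_rot: [2.619, -0.001, 1.614]
wrist_force: [-0.4, 0.0, 0.0]
width: 0.0255
```

Run:
```python
from h import *
from bench import readout,viewer
im=viewer.read_camera('wrist'); cv2.imwrite('pics/e_w.png',im)
im2=viewer.read_camera('side')
s=readout.sense(); print({k:np.round(v,3) for k,v in s.items() if k in('t','tool_pos','wrist_force','width')})
cv2.imwrite('pics/e_so.png',np.vstack([cv2.resize(im2[190:290,220:340],None,fx=4,fy=4,interpolation=2)[:300],im[200:384,0:480]]))
```

```text
{'t': np.float64(3.8), 'tool_pos': array([0.463, 0.056, 0.157]), 'wrist_force': array([-0.438, -0.143, -0.703]), 'width': np.float64(0.026)}
```

View pics/e_so.png

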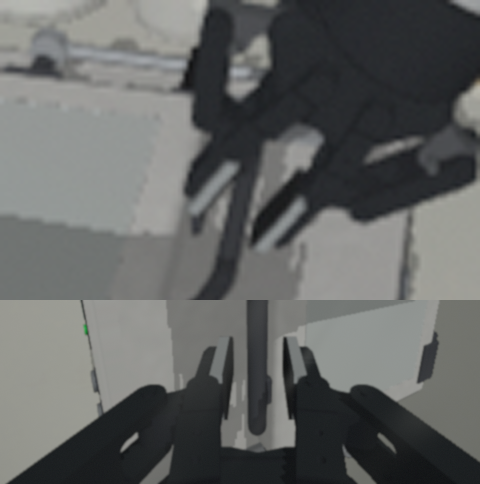

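>>> {"method": "send_rows", "body": {
  "plan": [0, 0, 0, 0, 0, 0, 0, 0, 0, 0, 0, 0, 0, 0, 0, 0, 0, 0, 0, 0, 0],
  "grip_force": 50
}}

```text
t: 4.18
tool_pos: [0.4617, 0.0558, 0.1567]
tcp_rot: [2.618, 0.0, 1.614]
wrist_force: [-12.5, -0.6, 9.5]
width: 0.0081
```

```bash
cat > lift.py <<'E'
from h import *
import sys
from bench import readout,viewer
p=np.load('p.npy'); s=readout.sense(); print({k:np.round(v,3) for k,v in s.items() if k in('t','tool_pos','wrist_force','width','moment')})
# tool fixed to the bar: rotate TCP about hinge; start th0, to th1 in n rows
hinge=chest2w(p,[[.115,.03,.122]])[0]
R0=Rt(s); P0=s['tool_pos']; ax=Ro.from_euler('z',p[2]).as_matrix()@np.array([0,1.,0])
H0=chest2w(p,[[-.09,.03,.159]])[0]
th1,n,k=float(sys.argv[1]),int(sys.argv[2]),float(sys.argv[3])
# bar current angle from the TCP
q=(P0-hinge); xc=Ro.from_euler('z',p[2]).as_matrix()[:,0]
a=np.arctan2(q[2],-q@xc); a0=np.arctan2(.159-.122,.205); print('bar angle now',a-a0,'r',np.hypot(q[2],q@xc),np.hypot(.205,.037))
th0=a-a0
pts=[]
for i in range(1,n+1):
    d=(th1-th0)*i/n
    M=Ro.from_rotvec(ax*d).as_matrix()
    pts.append((hinge+M@q, Ro.from_rotvec(ax*d*k).as_matrix()@R0,1))
plan(P0,R0,pts,0)
E
python3 lift.py 0.95 14 0.75
```

```text
{'t': np.float64(4.175), 'tool_pos': array([0.462, 0.056, 0.157]), 'wrist_force': array([-12.486,  -0.644,   9.477]), 'moment': array([-0.161,  1.127, -0.117]), 'width': np.float64(0.008)}
bar angle now -0.008537109546267935 r 0.20524106137290427 0.20831226560142826
[0, 0.037, -0.042, 0.033, 0, 0, 0, 0, 0.038, -0.041, 0.032, 0, 0, 0, 0, 0.039, -0.041, 0.033, 0, 0, 0, 0, 0.04, -0.04, 0.033, 0, 0, 0, 0, 0.04, -0.039, 0.032, 0, 0, 0]
[0, 0.041, -0.039, 0.033, 0, 0, 0, 0, 0.041, -0.038, 0.033, 0, 0, 0, 0, 0.042, -0.037, 0.033, 0, 0, 0, 0, 0.043, -0.037, 0.032, 0, 0, 0, 0, 0.043, -0.035, 0.033, 0.001, 0, 0]
[0, 0.044, -0.035, 0.033, 0, 0, 0, -0.001, 0.045, -0.035, 0.032, 0, 0, 0, 0, 0.045, -0.033, 0.033, 0, 0, 0, 0, 0.046, -0.033, 0.033, 0, 0, 0]
```

>>> {"method": "send_rows", "body": {
  "plan": [0, 0.037, -0.042, 0.033, 0, 0, 0, 0, 0.038, -0.041, 0.032, 0, 0, 0, 0, 0.039, -0.041, 0.033, 0, 0, 0, 0, 0.04, -0.04, 0.033, 0, 0, 0, 0, 0.04, -0.039, 0.032, 0, 0, 0]
}}

```text
t: 4.8
tool_pos: [0.484, 0.0567, 0.2213]
tcp_rot: [2.879, -0.0, 1.613]
wrist_force: [2.2, 0.0, -9.0]
width: 0.0077
```

```bash
python3 - <<'E'
from bench import readout
s=readout.sense(); print(s['tool_pos'],s['wrist_force'],s['moment'],s['width'])
E
python3 lift.py 0.95 9 0.75
```

```text
[0.48401614 0.05674081 0.22125168] [ 2.17885314e+00  1.51516486e-03 -8.99495049e+00] [0.03036129 0.40055338 0.00461818] 0.007729072569936654
{'t': np.float64(4.8), 'tool_pos': array([0.484, 0.057, 0.221]), 'wrist_force': array([ 2.179e+00,  2.000e-03, -8.995e+00]), 'moment': array([0.03 , 0.401, 0.005]), 'width': np.float64(0.008)}
bar angle now 0.3254433167230705 r 0.2055156956879516 0.20831226560142826
[0, 0.041, -0.04, 0.033, 0, 0, 0, 0, 0.042, -0.039, 0.033, 0, 0, 0, 0, 0.042, -0.038, 0.033, 0, 0, 0, 0, 0.043, -0.037, 0.034, 0, 0, 0, 0, 0.043, -0.037, 0.033, 0, 0, 0]
[0, 0.045, -0.036, 0.033, 0, 0, 0, 0, 0.045, -0.035, 0.033, 0, 0, 0, 0, 0.045, -0.035, 0.033, 0, 0, 0, 0, 0.046, -0.034, 0.033, 0, 0, 0]
```

>>> {"method": "send_rows", "body": {
  "plan": [0, 0.041, -0.04, 0.033, 0, 0, 0, 0, 0.042, -0.039, 0.033, 0, 0, 0, 0, 0.042, -0.038, 0.033, 0, 0, 0, 0, 0.043, -0.037, 0.034, 0, 0, 0, 0, 0.043, -0.037, 0.033, 0, 0, 0]
}}

```text
t: 5.42
tool_pos: [0.5281, 0.0585, 0.2768]
tcp_rot: [3.141, -0.0, 1.613]
wrist_force: [-0.8, 0.0, -8.7]
width: 0.008
```

>>> {"method": "send_rows", "body": {
  "plan": [0, 0.045, -0.036, 0.033, 0, 0, 0, 0, 0.045, -0.035, 0.033, 0, 0, 0, 0, 0.045, -0.035, 0.033, 0, 0, 0, 0, 0.046, -0.034, 0.033, 0, 0, 0, 0, 0, 0, 0, 0, 0, 0]
}}

```text
t: 6.05
tool_pos: [0.5773, 0.0605, 0.3093]
tcp_rot: [-2.94, -0.0, 1.613]
wrist_force: [-2.1, 0.7, 0.3]
width: 0.008
```

```bash
cat >> h.py <<'E'
HX,HZ=.115,.122
def fk(th,ph):
    """chest-plane (x,z) of pivot, ball, elbow, tip and rod angle/pin dir"""
    u=lambda a: np.array([-np.cos(a),np.sin(a)])  # angle a above forward-horizontal
    piv=np.array([HX,HZ])+.085*u(th); a=th-ph
    ball=piv+.133*u(a); el=piv+.165*u(a); tip=el+.032*u(a-1.095); col=tip-.014*u(a-1.095)
    return dict(piv=piv,ball=ball,el=el,tip=tip,col=col,tilt=a-1.095+np.pi/2,dir=u(a-1.095))
def ik(tip,x0=(.9,1.35)):
    r=least_squares(lambda q: (fk(*q)['tip']-tip)*1e3,x0,x_scale=.1); return r.x,r.cost
def ikball(b,x0=(.9,1.35)):
    r=least_squares(lambda q: (fk(*q)['ball']-b)*1e3,x0,x_scale=.1); return r.x,r.cost
E
python3 - <<'E'
from h import *
for dz in(.081,.095,.1):
  for dx in(-14,-7,0,7,14):
    q,c=ik([-.0845+dx/1e3,dz]); f=fk(*q); print(dz,dx,q.round(3),round(c,6),'tilt',round(f['tilt'],3),'ball',f['ball'].round(4))
E
python3 lift.py 1 5 .75
```

```text
0.081 -14 [0.763 1.187] 0.0 tilt 0.052 ball [-0.0677  0.1261]
0.081 -7 [0.833 1.284] 0.0 tilt 0.025 ball [-0.0619  0.1269]
0.081 0 [0.9   1.376] 0.0 tilt -0.0 ball [-0.0561  0.1277]
0.081 7 [0.966 1.465] 0.0 tilt -0.023 ball [-0.0501  0.1283]
0.081 14 [1.031 1.551] 0.0 tilt -0.044 ball [-0.0441  0.1289]
0.095 -14 [0.852 1.218] 0.0 tilt 0.109 ball [-0.0651  0.1383]
0.095 -7 [0.923 1.315] 0.0 tilt 0.085 ball [-0.0592  0.1391]
0.095 0 [0.993 1.407] 0.0 tilt 0.062 ball [-0.0532  0.1398]
0.095 7 [1.062 1.496] 0.0 tilt 0.043 ball [-0.0471  0.1404]
0.095 14 [1.131 1.582] 0.0 tilt 0.025 ball [-0.0409  0.1409]
0.1 -14 [0.881 1.227] 0.0 tilt 0.13 ball [-0.0642  0.1426]
0.1 -7 [0.954 1.323] 0.0 tilt 0.107 ball [-0.0582  0.1434]
0.1 0 [1.025 1.415] 0.0 tilt 0.086 ball [-0.0522  0.1441]
0.1 7 [1.095 1.503] 0.0 tilt 0.067 ball [-0.046   0.1447]
0.1 14 [1.164 1.59 ] 0.0 tilt 0.05 ball [-0.0397  0.1452]
{'t': np.float64(6.05), 'tool_pos': array([0.577, 0.061, 0.309]), 'wrist_force': array([-2.073,  0.742,  0.281]), 'moment': array([-0.018,  0.441, -0.098]), 'width': np.float64(0.008)}
bar angle now 0.9590977033193924 r 0.20638131864135034 0.20831226560142826
[0, 0.005, -0.004, 0.004, 0, 0, 0, 0, 0.006, -0.004, 0.004, 0, 0, 0, 0, 0.005, -0.004, 0.004, 0, 0, 0, 0, 0.006, -0.004, 0.004, 0, 0, 0, 0, 0.005, -0.004, 0.004, 0, 0, 0]
```

>>> {"method": "send_rows", "body": {
  "plan": [0, 0.015, -0.011, 0.011, 0, 0, 0, 0, 0.015, -0.011, 0.011, 0, 0, 0, 0, 0.015, -0.011, 0.011, 0, 0, 0, 0, 0.015, -0.011, 0.011, 0, 0, 0, 0, 0, 0, 0, 0, 0, 0]
}}

```text
t: 6.68
tool_pos: [0.594, 0.0612, 0.3163]
tcp_rot: [-2.871, -0.0, 1.613]
wrist_force: [-4.4, 0.1, -1.0]
width: 0.0077
```

```bash
python3 lift.py 1.05 5 .75
python3 - <<'E'
from h import *
from bench import viewer,readout
a=viewer.read_camera('scene');b=viewer.read_camera('side')
cv2.imwrite('pics/f.png',np.hstack([cv2.resize(a[80:280,110:310],None,fx=2,fy=3,interpolation=2),cv2.resize(b[80:280,180:380],None,fx=2,fy=3,interpolation=2)]))
s=readout.sense();print(s['joint_pos'])
E
```

```text
{'t': np.float64(6.675), 'tool_pos': array([0.594, 0.061, 0.316]), 'wrist_force': array([-4.37 ,  0.061, -0.968]), 'moment': array([-0.077,  0.845,  0.024]), 'width': np.float64(0.008)}
bar angle now 1.0469976353368946 r 0.20651671459148796 0.20831226560142826
[0, 0, 0, 0, 0, 0, 0, 0, 0.001, -0.001, 0.001, 0, 0, 0, 0, 0, 0, 0, 0, 0, 0, 0, 0.001, 0, 0, 0, 0, 0, 0, 0, 0, 0, 0, 0, 0]
[-0.07891322  0.37113925  1.23924471 -0.03292338  1.79921162 -0.12460901]
```

View pics/f.png

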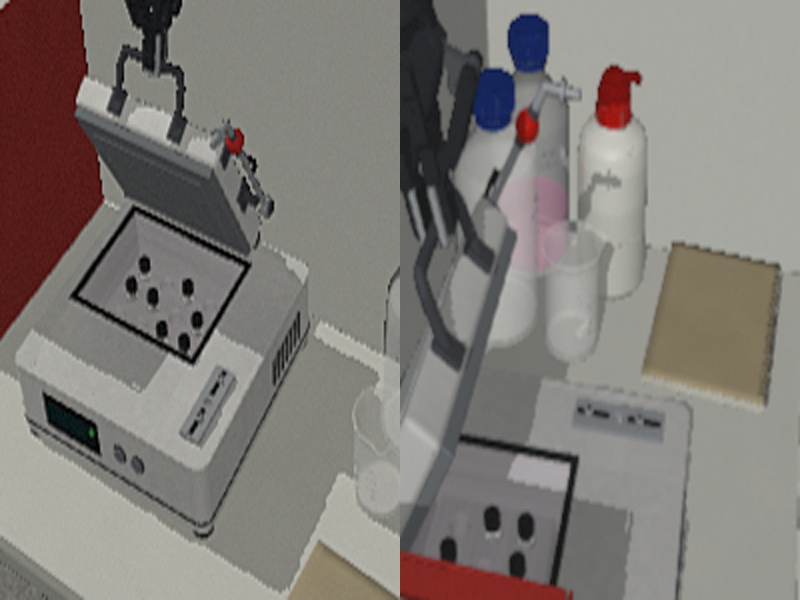

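Run:
```python
from h import *
from bench import viewer,readout
a=viewer.read_camera('scene');b=viewer.read_camera('side')
cv2.imwrite('pics/g_scene.png',a);cv2.imwrite('pics/g_side.png',b)
p=np.load('p.npy')
out=[]
for im,c,(x0,y0,w,h) in((a,viewer.calibration('scene'),(195,195,40,36)),(b,viewer.calibration('side'),(260,205,60,30))):
    f=10 if w==40 else 6.66
    z=cv2.resize(im[y0:y0+h,x0:x0+w],None,fx=f,fy=f,interpolation=cv2.INTER_CUBIC)
    z=cv2.convertScaleAbs(z,alpha=1.5)
    pts=[(-84.5+d,-115,95) for d in(-46,-14,0,14,46)]+[(-84.5+d,-115+e,95) for d in(-46,46) for e in(-14,14)]
    for u in proj(c,chest2w(p,np.array(pts)/1e3)): cv2.circle(z,(int((u[0]-x0+.5)*f),int((u[1]-y0+.5)*f)),2,(0,255,0),-1)
    out.append(z[:360])
h=max(o.shape[0] for o in out)
out=[cv2.copyMakeBorder(o,0,h-o.shape[0],0,0,0) for o in out]
cv2.imwrite('pics/g.png',np.hstack(out))
```

```text
(no output)
```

View pics/g.png

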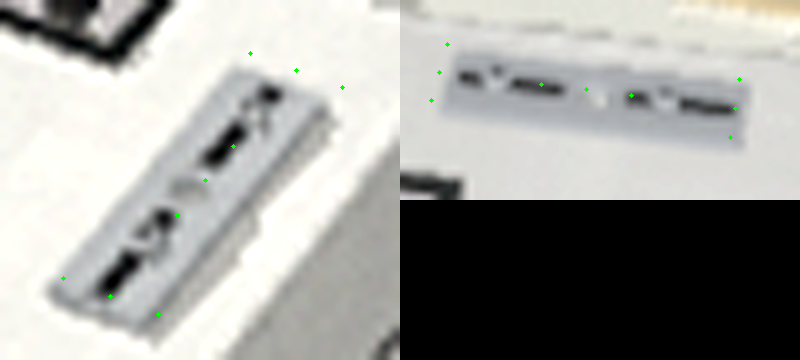

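Run:
```python
from h import *
from bench import viewer,readout
a=cv2.imread('pics/g_scene.png');b=cv2.imread('pics/g_side.png')
cs,cb=viewer.calibration('scene'),viewer.calibration('side')
A=red(a,(215,115,240,140));B=red(b,(235,110,255,135));print(A,B)
X=least_squares(lambda X: np.r_[proj(cs,X)[0]-A[:2],proj(cb,X)[0]-B[:2]],[.6,-.1,.3]);print(X.x,X.fun)
p=np.load('p.npy'); f=fk(1.047,0); m=chest2w(p,[[f['ball'][0],-.115,f['ball'][1]]])[0]; print(m,proj(cs,m),proj(cb,m))
s=readout.sense()
R=Rt(s)
# retreat 70mm along -z, then to above ball
P1=s['tool_pos']-.075*R[:,2]; Rg=tgtR(90,p[2],'b+')
print(np.degrees(Ro.from_matrix(R.T@Rg).magnitude()))
B=(X.x+m)/2
print(B)
plan(s['tool_pos'],R,[(P1,R,3)],.35)
plan(P1,R,[(B+[0,0,.085],Rg,9)],.5)
```

```text
(np.float64(227.0), np.float64(126.5), 43) (np.float64(243.0), np.float64(121.5), 84)
[ 0.55849797 -0.08205798  0.30866581] [ 0.29267302 -0.50653123  0.28848095  0.33756136]
[ 0.56088926 -0.08398561  0.310772  ] [[228.46451861 124.98866869]] [[242.26954251 120.18831698]]
90.99638956698156
[ 0.55969361 -0.08302179  0.30971891]
[0, 0, -0.1, 0, 0, 0, 0.35, 0, 0, -0.1, 0, 0, 0, 0.35, 0, 0, -0.1, 0, 0, 0, 0.35]
[-0.063, -0.027, 0.005, -0.015, -0.015, -0.11, 0.5, -0.058, -0.037, 0.005, -0.015, -0.015, -0.11, 0.5, -0.05, -0.047, 0.005, -0.015, -0.015, -0.11, 0.5, -0.042, -0.055, 0.005, -0.015, -0.015, -0.11, 0.5, -0.031, -0.061, 0.005, -0.015, -0.015, -0.111, 0.5]
[-0.02, -0.066, 0.004, -0.015, -0.015, -0.11, 0.5, -0.009, -0.068, 0.003, -0.015, -0.015, -0.111, 0.5, 0.004, -0.069, 0.001, -0.015, -0.015, -0.11, 0.5, 0.015, -0.067, 0, -0.015, -0.015, -0.111, 0.5]
```

>>> {"method": "send_rows", "body": {
  "plan": [0, 0, 0, 0, 0, 0, 0.35, 0, 0, 0, 0, 0, 0, 0.35, 0, 0, -0.1, 0, 0, 0, 0.35, 0, 0, -0.1, 0, 0, 0, 0.35, 0, 0, -0.1, 0, 0, 0, 0.35]
}}

```text
t: 7.5
tool_pos: [0.615, 0.0621, 0.3898]
tcp_rot: [-2.874, -0.0, 1.613]
wrist_force: [0.7, -0.2, 0.2]
width: 0.0301
```

Run:
```python
from h import *
from bench import viewer,readout
a=viewer.read_camera('scene');b=viewer.read_camera('side')
cs,cb=viewer.calibration('scene'),viewer.calibration('side')
A=red(a,(215,115,240,140));B=red(b,(235,110,255,135));print(A,B)
s=readout.sense();print(s['tool_pos'],s['width'],s['wrist_force'])
cv2.imwrite('pics/h.png',np.hstack([cv2.resize(a[80:280,110:310],None,fx=2,fy=3,interpolation=2),cv2.resize(b[80:280,180:380],None,fx=2,fy=3,interpolation=2)]))
```

```text
(np.float64(227.0), np.float64(126.5), 44) (np.float64(243.0), np.float64(122.0), 88)
[0.61595485 0.061999   0.39191829] 0.02991564513719202 [-0.551928    0.08460473  0.53284144]
```

View pics/h.png

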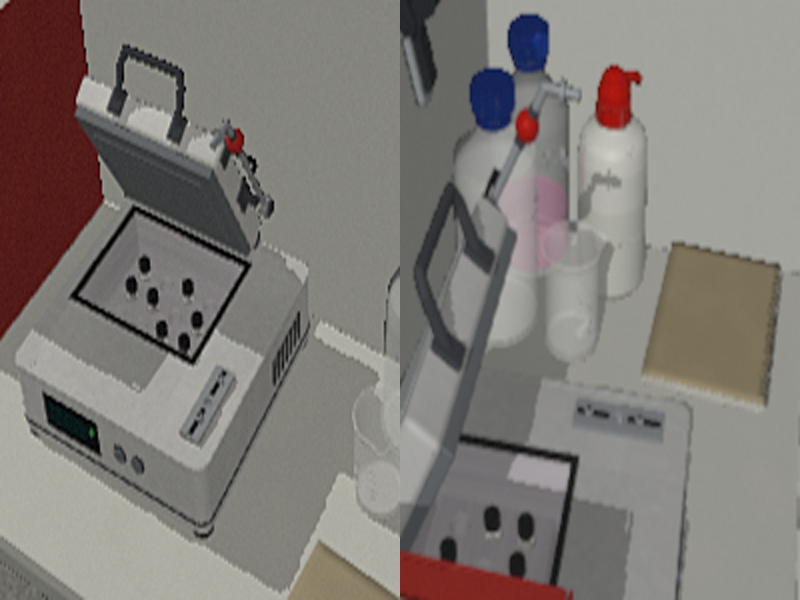

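>>> {"method": "send_rows", "body": {
  "plan": [-0.063, -0.027, 0.005, -0.015, -0.015, -0.11, 0.5, -0.058, -0.037, 0.005, -0.015, -0.015, -0.11, 0.5, -0.05, -0.047, 0.005, -0.015, -0.015, -0.11, 0.5, -0.042, -0.055, 0.005, -0.015, -0.015, -0.11, 0.5, -0.031, -0.061, 0.005, -0.015, -0.015, -0.111, 0.5]
}}

```text
t: 8.22
tool_pos: [0.5837, -0.0188, 0.391]
tcp_rot: [-3.024, -0.055, 2.491]
wrist_force: [-0.6, 0.1, 0.5]
width: 0.043
```

>>> {"method": "send_rows", "body": {
  "plan": [-0.02, -0.066, 0.004, -0.015, -0.015, -0.11, 0.5, -0.009, -0.068, 0.003, -0.015, -0.015, -0.111, 0.5, 0.004, -0.069, 0.001, -0.015, -0.015, -0.11, 0.5, 0.015, -0.067, 0, -0.015, -0.015, -0.111, 0.5, 0, 0, 0, 0, 0, 0, 0.5]
}}

```text
t: 8.85
tool_pos: [0.5594, -0.0841, 0.3939]
tcp_rot: [-3.142, 0.001, -3.102]
wrist_force: [-0.0, 0.5, 0.1]
width: 0.0425
```

Run:
```python
from h import *
from bench import viewer,readout
p=np.load('p.npy')
c=viewer.calibration('wrist');im=viewer.read_camera('wrist'); cv2.imwrite('pics/i_w.png',im)
s=readout.sense();print(s['tool_pos'],s['joint_pos'],s['wrist_force'])
np.savez('cwi.npz',**c)
B=np.array([ 0.55969361,-0.08302179,0.30971891]); print(proj(c,B)*1.5)
cv2.imwrite('pics/i.png',cv2.resize(im,None,fx=1.5,fy=1.5))
R=Rt(s);Rg=tgtR(90,p[2],'b+'); print(R.T@(B-s['tool_pos']))
```

```text
[ 0.55971344 -0.08335286  0.39397841] [-3.57618796e-01  7.73354581e-02  1.41596538e+00  1.46241928e-04
  1.64813238e+00 -1.96606453e+00] [-0.18823971 -0.25875436 -0.23799066]
[[389.37713031 303.86846801]]
[2.44738917e-05 3.25418498e-04 8.42595239e-02]
```

View pics/i.png

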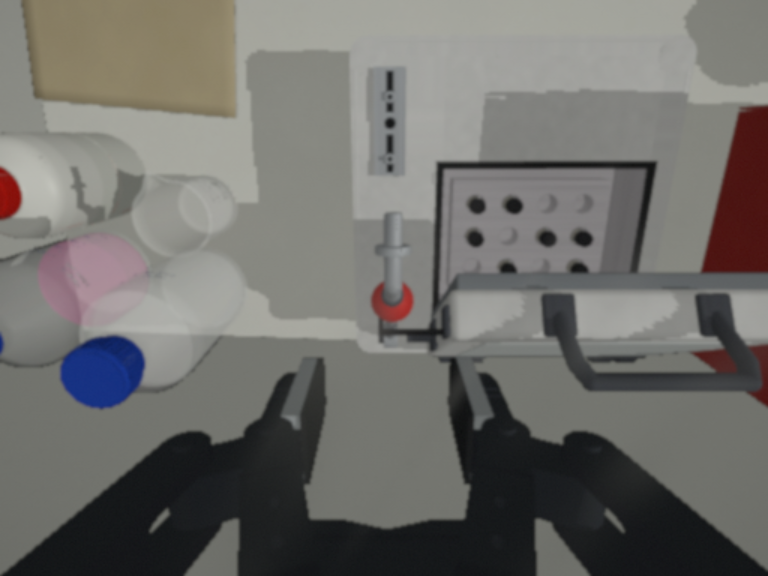

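Run:
```python
from h import *
from bench import viewer
p0=np.load('p.npy'); cw=dict(np.load('cwi.npz')); cs,cb=viewer.calibration('scene'),viewer.calibration('side')
im=cv2.imread('pics/i_w.png'); z=cv2.resize(im[38:125,235:285],None,fx=7,fy=7,interpolation=2); cv2.imwrite('pics/j.png',z[:600])
g=cv2.cvtColor(im,6)[70:94,250:272]; 
ys,xs=np.nonzero(g[6:17,4:16]<70); print(g[6:17,4:16]); hole=(xs.mean()+254,ys.mean()+76); print(hole)
bw=red(im,(240,180,285,220)); print(bw)
# pixel centres
def f(v):
    p=v[:3];th=v[3];dx=v[4]
    b0=(-.103,-.115,.122); b1=fk(th,0)['ball']; b1=(b1[0],-.115,b1[1])
    o=[]
    def add(c,X,u,w): o.extend((proj(c,chest2w(p,[X]))[0]-u)/w)
    add(cs,b0,(209.5,209.5),1);add(cb,b0,(296.5,209.5),1)
    add(cs,b1,(227,126.5),1);add(cb,b1,(243,121.8),1);add(cw,b1,bw[:2],1)
    add(cs,(.03,-.115,.122),(238.4,179.2),1.5);add(cb,(.03,-.115,.122),(232.4,202.2),1.5)
    k=-.0845+dx
    add(cw,(k,-.115,.095),hole,1)
    add(cb,(k,-.115,.095),(260+599/6.66-.5-60,205+97/6.66-.5),1)
    add(cs,(k,-.115,.095),(195+187/10-.5,195+186/10-.5),1.)
    return np.array(o)
r=least_squares(f,[*p0,1.047,0]); print(r.x); print(r.fun.round(2)); np.save('p2.npy',r.x)
J=np.linalg.inv(r.jac.T@r.jac); print(np.sqrt(np.diag(J)))
```

```text
[[136 137 136 135 134 134 133 132 133 132 133 134]
 [136 137 136 133 128 124 122 125 128 131 133 134]
 [136 137 133 122 105  93  90  99 113 125 132 134]
 [136 134 123  99  71  51  51  63  87 112 128 134]
 [136 130 107  72  41  27  26  37  62  97 123 133]
 [136 127  97  55  29  22  22  27  47  86 120 133]
 [136 127  96  54  28  22  22  25  44  85 119 132]
 [135 128 103  64  34  22  22  29  57  96 123 133]
 [135 131 114  83  54  37  38  54  82 111 128 134]
 [136 134 126 109  91  79  78  90 107 124 131 134]
 [135 135 133 128 122 117 116 119 125 130 132 134]]
(np.float64(259.6333333333333), np.float64(81.63333333333334))
(np.float64(261.5), np.float64(201.5), 278)
[ 0.55148992  0.03299268  0.03613434  1.03203121 -0.00471354]
[ 0.19 -0.44 -0.05  0.03  0.26 -0.75  0.09 -0.14 -0.3  -0.24 -1.63 -0.68
 -0.12 -0.32  0.18 -0.19 -0.29  0.02  0.15  0.08]
[0.00200838 0.00064542 0.01251088 0.00644955 0.00166741]
```

View pics/j.png

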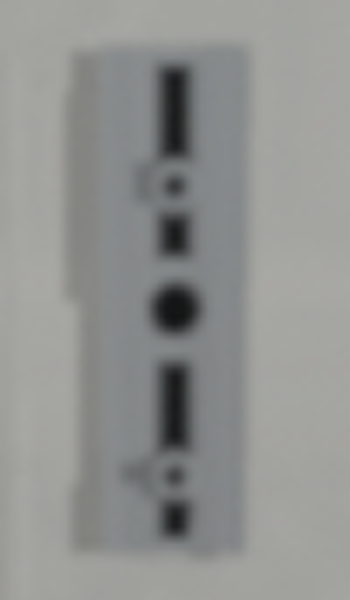

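```bash
cat >> h.py <<'E'
def ballw(v,b): return chest2w(v[:3],[[b[0],-.115,b[1]]])[0]
def w2c(v,X):
    x,y,a=v[:3]; d=np.array(X)-[x,y,0]; c,s=np.cos(a),np.sin(a); return np.array([c*d[0]+s*d[1],-s*d[0]+c*d[1],d[2]])
E
python3 - <<'E'
from h import *
from bench import readout
v=np.load('p2.npy'); s=readout.sense(); R=Rt(s); B=ballw(v,fk(v[3],0)['ball']); print(B)
Rg=tgtR(90,v[2],'b+')
plan(s['tool_pos'],R,[(B+.010*Rg[:,2]-[0,0,.03-.0],Rg,1)] if 0 else [(B-.03*Rg[:,2],Rg,2),(B+.010*Rg[:,2],Rg,2)],.5)
E
```

```text
[ 0.55879175 -0.08181848  0.30911876]
[0.002, 0.003, 0.11, 0, 0, 0, 0.5, 0.001, 0.003, 0.109, 0, 0, 0.001, 0.5, 0, 0, 0.08, 0, 0, 0, 0.5, 0.001, 0, 0.08, 0, 0, 0, 0.5]
```

>>> {"method": "send_rows", "body": {
  "plan": [0.002, 0.003, 0.11, 0, 0, 0, 0.5, 0.001, 0.003, 0.109, 0, 0, 0, 0.5, 0, 0, 0.08, 0, 0, 0, 0.5, 0.001, 0, 0.08, 0, 0, 0, 0.5, 0, 0, 0, 0, 0, 0, 0.5]
}}

```text
t: 9.52
tool_pos: [0.5582, -0.0803, 0.2975]
tcp_rot: [3.14, -0.003, -3.101]
wrist_force: [-0.1, -0.2, 0.5]
width: 0.0428
```

Run:
```python
from h import *
from bench import viewer,readout
im=viewer.read_camera('wrist'); cv2.imwrite('pics/k_w.png',im)
b=viewer.read_camera('side')
s=readout.sense();print(s['t'],s['tool_pos'],s['wrist_force'])
cv2.imwrite('pics/k.png',np.hstack([im[100:384,100:420],cv2.resize(b[80:222,190:340],(300,284),interpolation=2)]))
v=np.load('p2.npy'); B=ballw(v,fk(v[3],0)['ball']); print(Rt(s).T@(B-s['tool_pos']))
```

```text
9.625 [ 0.55935797 -0.08102137  0.30009939] [0.53437922 0.23788173 0.50852022]
[ 0.00059413 -0.00077335 -0.00901965]
```

View pics/k.png

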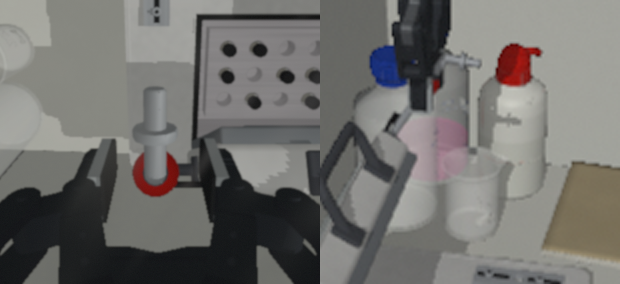

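>>> {"method": "send_rows", "body": {
  "plan": [0, 0, 0, 0, 0, 0, 0, 0, 0, 0, 0, 0, 0, 0, 0, 0, 0, 0, 0, 0, 0],
  "grip_force": 40
}}

```text
t: 10.0
tool_pos: [0.5592, -0.0815, 0.3008]
tcp_rot: [-3.141, 0.001, -3.1]
wrist_force: [-2.4, 1.1, 4.4]
width: 0.0192
```

```bash
cat > sw.py <<'E'
from h import *
import sys
from bench import readout
v=np.load('p2.npy'); s=readout.sense(); R=Rt(s)
print({k:np.round(s[k],3) for k in('t','tool_pos','wrist_force','moment','width')})
E
cat > swing.py <<'E'
exec(open('sw.py').read())
# args: th ph n alpha_end ; goes from (th0,ph0)
th0,ph0,th1,ph1,n,al=map(float,sys.argv[1:7]); n=int(n)
off=R.T@(ballw(v,fk(th0,ph0)['ball'])-s['tool_pos']); print('off in tool mm',off*1e3)
al0=np.degrees(np.arctan2(-R[2,2],np.hypot(R[0,2],R[1,2])));
if R[0,2]<0: al0=180-al0
pts=[]
for i in range(1,n+1):
    f=i/n; Rg=tgtR(al0+(al-al0)*f,v[2],'b+'); q=fk(th0+(th1-th0)*f,ph0+(ph1-ph0)*f)
    pts.append((ballw(v,q['ball'])-Rg@off,Rg,1))
plan(s['tool_pos'],R,pts,0); q=fk(th1,ph1);print(al0,'end ball',q['ball'],'tip',q['tip'])
E
python3 swing.py 1.032 0 1.032 .9 14 78
```

```text
{'t': np.float64(10.0), 'tool_pos': array([ 0.559, -0.082,  0.301]), 'wrist_force': array([-2.403,  1.126,  4.355]), 'moment': array([ 0.219,  0.339, -0.094]), 'width': np.float64(0.019)}
off in tool mm [ 0.42262798 -0.29538027 -8.33782221]
[0.028, 0, 0.018, 0, -0.009, 0.004, 0, 0.028, 0, 0.02, 0, -0.01, 0, 0, 0.026, 0, 0.021, 0, -0.009, 0, 0, 0.025, 0, 0.023, 0, -0.01, 0, 0, 0.024, 0, 0.024, 0, -0.009, 0, 0]
[0.023, 0, 0.024, 0, -0.01, 0, 0, 0.022, 0, 0.026, 0, -0.009, 0, 0, 0.02, 0, 0.028, 0, -0.01, 0, 0, 0.019, 0, 0.028, 0, -0.009, 0, 0, 0.018, 0, 0.029, 0, -0.01, 0, 0]
[0.016, 0, 0.029, 0, -0.009, 0, 0, 0.015, 0, 0.031, 0, -0.01, 0, 0, 0.013, 0, 0.031, 0, -0.009, 0, 0, 0.011, 0, 0.032, 0, -0.009, 0, 0]
89.9170870218688 end ball [-0.06045676  0.21246285] tip [-0.11045229  0.19040552]
```

>>> {"method": "send_rows", "body": {
  "plan": [0.028, 0, 0.018, 0, -0.009, 0.004, 0, 0.028, 0, 0.02, 0, -0.01, 0, 0, 0.026, 0, 0.021, 0, -0.009, 0, 0, 0.025, 0, 0.023, 0, -0.01, 0, 0, 0.024, 0, 0.024, 0, -0.009, 0, 0]
}}

```text
t: 10.62
tool_pos: [0.5268, -0.0828, 0.2719]
tcp_rot: [-3.142, 0.075, -3.106]
wrist_force: [-0.0, 1.9, 3.1]
width: 0.0193
```

Run:
```python
from h import *
from bench import viewer,readout
a=viewer.read_camera('scene');b=viewer.read_camera('side');im=viewer.read_camera('wrist')
v=np.load('p2.npy');s=readout.sense();print(s['t'],s['tool_pos'],s['wrist_force'],s['moment'])
off=np.array([.0004,-.0003,-.0083]);B=w2c(v,s['tool_pos']+Rt(s)@off);print(B,ikball(B[[0,2]],(1.03,.3)))
cv2.imwrite('pics/l.png',np.hstack([cv2.resize(a[80:280,110:310],(300,300),interpolation=2),cv2.resize(b[80:230,190:340],(300,300),interpolation=2),im[80:380,150:350]]))
```

```text
10.775 [ 0.52627764 -0.08279881  0.27152058] [-1.94752977 -0.06574892  1.25060434] [0.11960414 0.18086834 0.07641479]
[-0.0303812  -0.11510766  0.27976946] (array([1.04993414, 0.36594577]), np.float64(1.179632090937182e-27))
```

View pics/l.png

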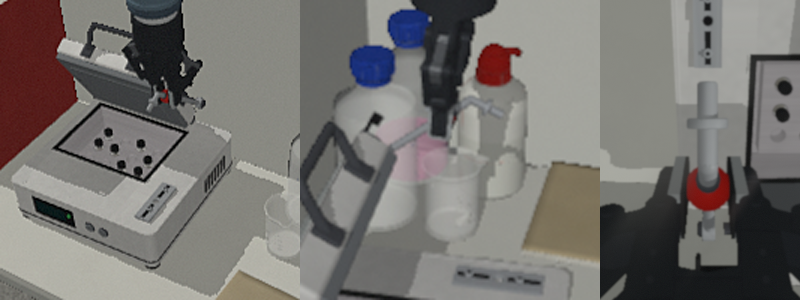

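>>> {"method": "send_rows", "body": {
  "plan": [0.023, 0, 0.024, 0, -0.01, 0, 0, 0.022, 0, 0.026, 0, -0.009, 0, 0, 0.02, 0, 0.028, 0, -0.01, 0, 0, 0.019, 0, 0.028, 0, -0.009, 0, 0, 0.018, 0, 0.029, 0, -0.01, 0, 0]
}}

```text
t: 11.4
tool_pos: [0.5052, -0.0836, 0.2356]
tcp_rot: [-3.141, 0.151, -3.106]
wrist_force: [-1.0, 0.2, 3.0]
width: 0.0195
```

>>> {"method": "send_rows", "body": {
  "plan": [0.016, 0, 0.029, 0, -0.009, 0, 0, 0.015, 0, 0.031, 0, -0.01, 0, 0, 0.013, 0, 0.031, 0, -0.009, 0, 0, 0.011, 0, 0.032, 0, -0.009, 0, 0, 0, 0, 0, 0, 0, 0, 0]
}}

```text
t: 12.02
tool_pos: [0.4964, -0.0839, 0.2025]
tcp_rot: [3.141, 0.207, -3.106]
wrist_force: [-2.6, -1.9, 0.5]
width: 0.0192
```

```bash
cat > where.py <<'E'
from h import *
from bench import viewer,readout
import sys
a=viewer.read_camera('scene');b=viewer.read_camera('side');im=viewer.read_camera('wrist');c=viewer.calibration('wrist')
n=sys.argv[1]; cv2.imwrite(f'pics/{n}_w.png',im);cv2.imwrite(f'pics/{n}_a.png',a);cv2.imwrite(f'pics/{n}_b.png',b);np.savez(f'{n}_c.npz',**c)
v=np.load('p2.npy');s=readout.sense();print(s['t'],s['tool_pos'],s['wrist_force'].round(2),s['moment'].round(2),s['width'])
off=np.array([.0004,-.0003,-.0083]);B=w2c(v,s['tool_pos']+Rt(s)@off);print('ball',B.round(4)); q,cst=ikball(B[[0,2]],(1.03,1.));print('th,ph',q,'tip',fk(*q)['tip'],'tilt',fk(*q)['tilt'])
cv2.imwrite(f'pics/{n}.png',np.hstack([cv2.resize(a[110:260,130:280],(300,300),interpolation=2),cv2.resize(b[110:260,200:350],(300,300),interpolation=2),im[80:380,160:360]]))
E
python3 where.py m; python3 swing.py 1.032 .9 1.032 1.3 6 72
```

```text
12.175 [ 0.49655806 -0.0839094   0.20326137] [-4.33 -3.52  0.77] [-0.47  0.65 -0.08] 0.01912509547205768
ball [-0.0612 -0.1151  0.2113]
th,ph [1.02303016 0.8968281 ] tip [-0.1110755   0.18895718] tilt 0.6019983887097624
{'t': np.float64(12.175), 'tool_pos': array([ 0.497, -0.084,  0.203]), 'wrist_force': array([-4.328, -3.523,  0.768]), 'moment': array([-0.471,  0.654, -0.08 ]), 'width': np.float64(0.019)}
off in tool mm [-0.57301297 -0.15772641 -9.280524  ]
[0.01, 0, 0.034, 0, -0.011, 0, 0, 0.008, 0, 0.034, 0, -0.012, 0, 0, 0.007, 0, 0.035, 0, -0.011, 0, 0, 0.005, 0, 0.035, 0, -0.012, 0, 0, 0.003, 0, 0.035, 0, -0.011, 0, 0]
[0.002, 0, 0.036, 0, -0.012, 0, 0]
78.19684357335608 end ball [-0.056866    0.15973894] tip [-0.09432541  0.11995362]
```

View pics/m.png

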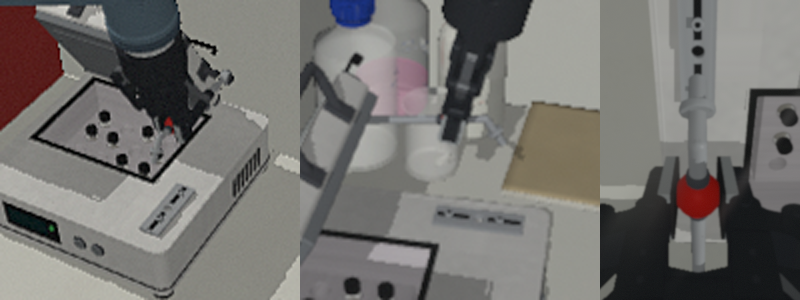

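>>> {"method": "send_rows", "body": {
  "plan": [0.01, 0, 0.034, 0, -0.011, 0, 0, 0.008, 0, 0.034, 0, -0.012, 0, 0, 0.007, 0, 0.035, 0, -0.011, 0, 0, 0.005, 0, 0.035, 0, -0.012, 0, 0, 0, 0, 0, 0, 0, 0, 0]
}}

```text
t: 12.8
tool_pos: [0.498, -0.0838, 0.1681]
tcp_rot: [3.141, 0.28, -3.106]
wrist_force: [-0.0, -2.4, -0.2]
width: 0.0189
```

```bash
python3 where.py n
```

```text
12.95 [ 0.49797867 -0.08385056  0.16859476] [-1.03 -1.66 -1.05] [-0.29  0.19 -0.15] 0.019360884374516125
ball [-0.0604 -0.1151  0.1765]
th,ph [1.03132961 1.17063003] tip [-0.10263019  0.14181287] tilt 0.3364959098045843
```

View pics/n.png

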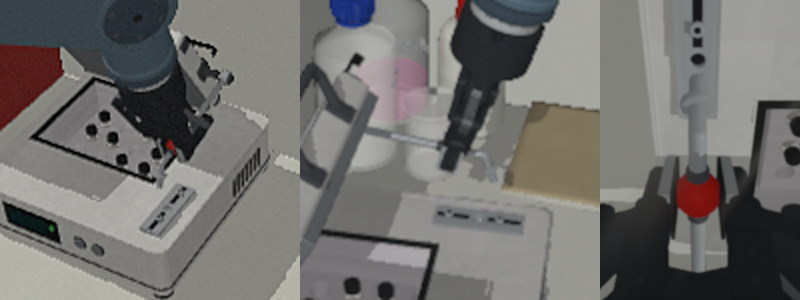

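```bash
cat > ov.py <<'E'
from h import *
from bench import viewer
import sys
n=sys.argv[1]; th,ph=float(sys.argv[2]),float(sys.argv[3]); v=np.load('p2.npy'); f=fk(th,ph)
pts=[ballw(v,f[k]) for k in('piv','ball','el','col','tip')]+[chest2w(v[:3],[[-.0845+v[4],-.115,.095]])[0]]
o=[]
for cam,c,x0,y0,w,h,k in(('w',dict(np.load(f'{n}_c.npz')),190,60,130,180,3.2),('b',viewer.calibration('side'),220,150,110,110,3.6)):
    im=cv2.imread(f'pics/{n}_{cam}.png')[y0:y0+h,x0:x0+w]; z=cv2.resize(im,None,fx=k,fy=k,interpolation=2)
    for u in proj(c,pts): cv2.circle(z,(int((u[0]-x0+.5)*k),int((u[1]-y0+.5)*k)),3,(0,255,0),1)
    o.append(z)
H=max(z.shape[0] for z in o); cv2.imwrite(f'pics/{n}_ov.png',np.hstack([cv2.copyMakeBorder(z,0,H-z.shape[0],0,0,0) for z in o]))
E
python3 ov.py n 1.0313 1.1706
```

```text
(no output)
```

View pics/n_ov.png

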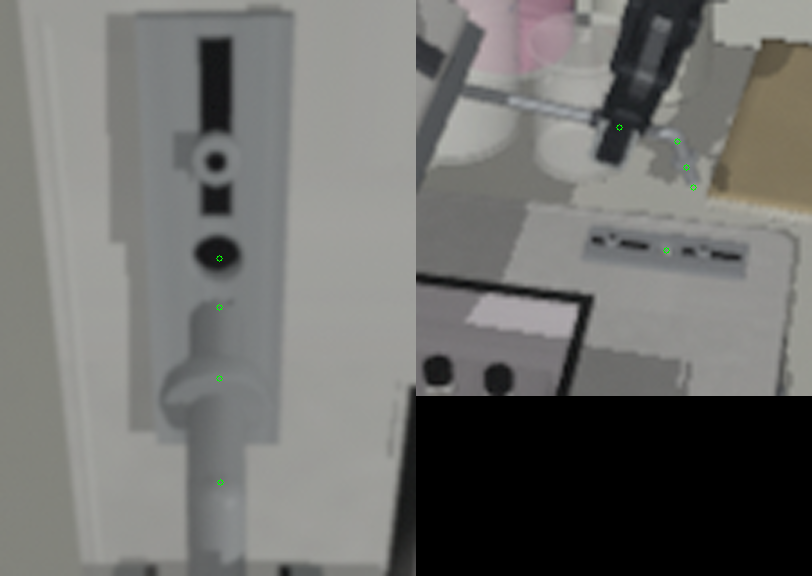

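```bash
cat > go.py <<'E'
# go.py n alpha tipx,tipz [tipx,tipz ...]: from the current ball to tips, n rows per tip
exec(open('sw.py').read())
off=np.array([.0004,-.0003,-.0083]); B=w2c(v,s['tool_pos']+R@off); q0,_=ikball(B[[0,2]],(.95,1.3)); t0=fk(*q0)['tip']
print('now th,ph',q0.round(4),'tip',t0.round(4))
n=int(sys.argv[1]); al=float(sys.argv[2]); al0=np.degrees(np.arctan2(-R[2,2],R[0,2]))
pts=[];cur=t0;tot=n*len(sys.argv[3:]);k=0
for a in sys.argv[3:]:
    g=np.array([float(x) for x in a.split(',')])/1e3
    for i in range(1,n+1):
        k+=1; q,_=ik(cur+(g-cur)*i/n,q0); Rg=tgtR(al0+(al-al0)*k/tot,v[2],'b+')
        pts.append((ballw(v,fk(*q)['ball'])-Rg@off,Rg,1))
    cur=g; print('tip',g,'th,ph',q.round(3),'tilt',fk(*q)['tilt'].round(3))
plan(s['tool_pos'],R,pts,0,q=.0005)
E
sed -i "s/{v:g}/{v:g}/; s/np.round(r,3)+0./np.round(r,4)+0./" h.py
python3 go.py 5 70 -90.2,115 -90.2,102
```

```text
{'t': np.float64(12.95), 'tool_pos': array([ 0.498, -0.084,  0.169]), 'wrist_force': array([-1.028, -1.656, -1.045]), 'moment': array([-0.29 ,  0.189, -0.155]), 'width': np.float64(0.019)}
now th,ph [1.0313 1.1706] tip [-0.1026  0.1418]
tip [-0.0902  0.115 ] th,ph [1.051 1.354] tilt 0.173
tip [-0.0902  0.102 ] th,ph [0.979 1.343] tilt 0.112
[-0.001, 0.0005, 0.0165, 0, -0.0045, 0, 0, -0.0005, 0, 0.017, 0, -0.004, 0, 0, 0, 0, 0.017, 0, -0.0045, 0, 0, 0, 0, 0.0175, 0, -0.0045, 0, 0, 0, 0, 0.017, 0, -0.0045, 0, 0]
[0.0045, 0, 0.0075, 0, -0.0045, 0, 0, 0.0045, 0, 0.008, 0, -0.0045, 0, 0, 0.0045, 0, 0.0075, 0, -0.004, 0, 0, 0.0045, 0, 0.0075, 0, -0.0045, 0, 0, 0.005, 0, 0.0075, 0, -0.0045, 0, 0]
```

>>> {"method": "send_rows", "body": {
  "plan": [-0.001, 0.0005, 0.0165, 0, -0.0045, 0, 0, -0.0005, 0, 0.017, 0, -0.004, 0, 0, 0, 0, 0.017, 0, -0.0045, 0, 0, 0, 0, 0.0175, 0, -0.0045, 0, 0, 0, 0, 0.017, 0, -0.0045, 0, 0]
}}

```text
t: 13.58
tool_pos: [0.504, -0.0836, 0.1479]
tcp_rot: [-3.141, 0.314, -3.105]
wrist_force: [-3.9, -2.5, 2.0]
width: 0.0194
```

```bash
python3 where.py o; python3 go.py 7 70 -90.2,102
```

```text
13.725 [ 0.50405185 -0.08353317  0.14794805] [-3.11 -3.94 -0.17] [-0.57  0.47 -0.03] 0.019293784546964062
ball [-0.0546 -0.115   0.1557]
th,ph [1.0451195  1.34905196] tip [-0.09056304  0.11461479] tilt 0.17186387250182777
{'t': np.float64(13.725), 'tool_pos': array([ 0.504, -0.084,  0.148]), 'wrist_force': array([-3.112, -3.94 , -0.174]), 'moment': array([-0.569,  0.472, -0.028]), 'width': np.float64(0.019)}
now th,ph [1.0451 1.3491] tip [-0.0906  0.1146]
tip [-0.0902  0.102 ] th,ph [0.979 1.343] tilt 0.112
[0.003, 0, 0.0055, 0, -0.003, 0, 0, 0.0025, 0, 0.005, 0, -0.0035, 0, 0, 0.003, 0, 0.0055, 0, -0.003, 0, 0, 0.003, 0, 0.005, 0, -0.0035, 0, 0, 0.003, 0, 0.0055, 0, -0.003, 0, 0]
[0.003, 0, 0.005, 0, -0.0035, 0, 0, 0.003, 0, 0.0055, 0, -0.003, 0, 0]
```

View pics/o.png

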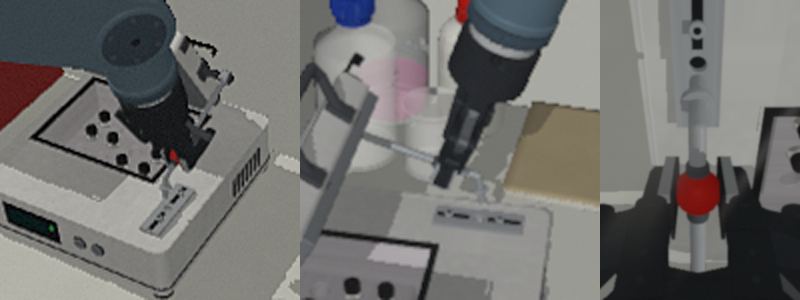

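>>> {"method": "send_rows", "body": {
  "plan": [0.003, 0, 0.0055, 0, -0.003, 0, 0, 0.003, 0, 0.005, 0, -0.0035, 0, 0, 0.003, 0, 0.0055, 0, -0.003, 0, 0, 0.003, 0, 0.005, 0, -0.0035, 0, 0, 0.003, 0, 0.0055, 0, -0.003, 0, 0]
}}

```text
t: 14.35
tool_pos: [0.5037, -0.0836, 0.1412]
tcp_rot: [-3.141, 0.342, -3.106]
wrist_force: [4.3, -0.5, 1.2]
width: 0.0193
```

```bash
python3 where.py q|tee q.txt;  python3 go.py 4 70 -90.2,101;python3 ov.py q $(grep -o '\[[^]]*\]' <(grep th,ph q.txt)|head -1|tr -d '[]')
```

```text
14.5 [ 0.5032013  -0.08364338  0.1408413 ] [ 4.2  -1.18  1.04] [-0.15 -0.79 -0.03] 0.0192847726843189
ball [-0.0556 -0.1151  0.1485]
th,ph [1.00526476 1.35229806] tip [-0.08982121  0.10591268] tilt 0.1287630267592359
{'t': np.float64(14.5), 'tool_pos': array([ 0.503, -0.084,  0.141]), 'wrist_force': array([ 4.203, -1.182,  1.043]), 'moment': array([-0.149, -0.793, -0.026]), 'width': np.float64(0.019)}
now th,ph [1.0053 1.3523] tip [-0.0898  0.1059]
tip [-0.0902  0.101 ] th,ph [0.973 1.341] tilt 0.107
[0.0025, 0.0005, 0.0035, -0.0005, -0.0015, -0.0005, 0, 0.0025, 0, 0.0035, 0, -0.001, 0, 0, 0.0025, 0, 0.0035, 0, -0.0015, 0, 0, 0.003, 0, 0.0035, 0, -0.0015, 0, 0]
```

View pics/q_ov.png

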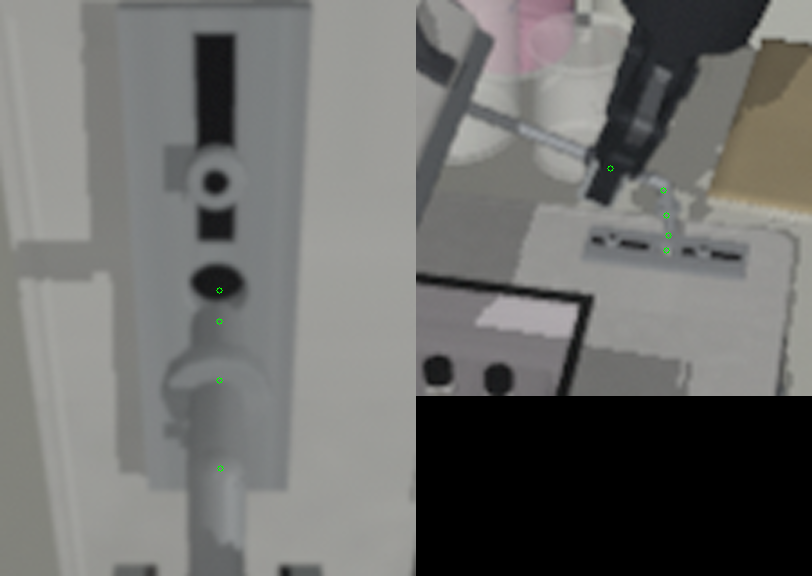

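Run:
```python
from h import *
from bench import viewer
v=np.load('p2.npy'); o=[]
for n,q in(('n',(1.0313,1.1706)),('o',(1.0451,1.349)),('q',(1.0053,1.3523))):
    im=cv2.imread(f'pics/{n}_b.png')[180:240,262:312]; z=cv2.resize(im,None,fx=5,fy=8,interpolation=cv2.INTER_CUBIC); z=cv2.convertScaleAbs(z,alpha=1.4)
    f=fk(*q)
    for u in proj(viewer.calibration('side'),[ballw(v,f[k]) for k in('ball','el','col','tip')]): cv2.circle(z,(int((u[0]-262+.5)*5),int((u[1]-180+.5)*8)),2,(0,255,0),-1)
    o.append(z)
cv2.imwrite('pics/r.png',np.hstack(o))
```

```text
(no output)
```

View pics/r.png

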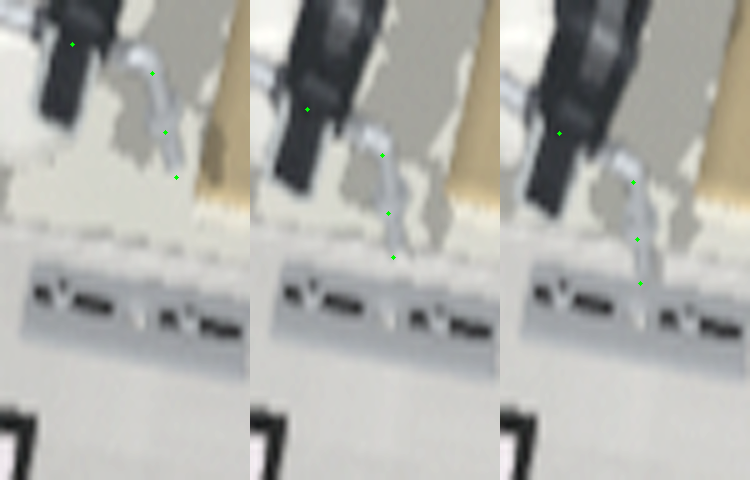

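Run:
```python
from h import *
for n in 'mnoq':
    im=cv2.imread(f'pics/{n}_w.png'); print(n,red(im,(220,150,300,330)))
im=cv2.imread('pics/q_w.png'); cv2.imwrite('pics/s.png',cv2.resize(im[110:330,200:320],None,fx=2.7,fy=2.7,interpolation=2))
im=cv2.imread('pics/m_w.png'); cv2.imwrite('pics/s.png',np.hstack([cv2.imread('pics/s.png'),cv2.resize(im[110:330,200:320],None,fx=2.7,fy=2.7,interpolation=2)]))
```

```text
m (np.float64(257.5), np.float64(277.0), 1221)
n (np.float64(257.5), np.float64(276.0), 1343)
o (np.float64(257.5), np.float64(274.0), 1423)
q (np.float64(257.5), np.float64(274.0), 1425)
```

View pics/s.png

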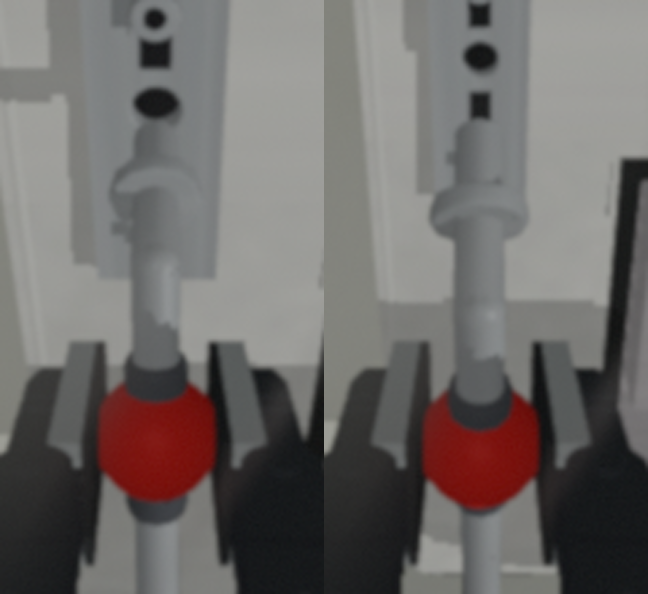

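Run:
```python
from h import *
from bench import viewer
v=np.load('p2.npy'); o=[]
for cam,x0,y0,w,h in(('scene',185,170,60,60),('side',255,185,60,60)):
    im=cv2.imread(f'pics/q_{cam[0] if cam=="x" else ("a" if cam=="scene" else "b")}.png')[y0:y0+h,x0:x0+w]; z=cv2.resize(im,None,fx=6.5,fy=9,interpolation=cv2.INTER_CUBIC); z=cv2.convertScaleAbs(z,alpha=1.3)
    for q,col in(((1.0053,1.3523),(0,255,0)),(ik([-.0928,.1092],(1,1.35))[0],(0,0,255))):
      f=fk(*q); print(q,f['ball'],f['tip'])
      for u in proj(viewer.calibration(cam),[ballw(v,f[k]) for k in('piv','ball','el','col','tip')]): cv2.circle(z,(int((u[0]-x0+.5)*6.5),int((u[1]-y0+.5)*9)),2,col,-1)
    o.append(z)
cv2.imwrite('pics/t.png',np.hstack(o))
```

```text
(1.0053, 1.3523) [-0.05561879  0.14853704] [-0.0898216   0.10591959]
[0.99260538 1.31550113] [-0.05757997  0.15098072] [-0.0928  0.1092]
(1.0053, 1.3523) [-0.05561879  0.14853704] [-0.0898216   0.10591959]
[0.99260538 1.31550113] [-0.05757997  0.15098072] [-0.0928  0.1092]
```

View pics/t.png

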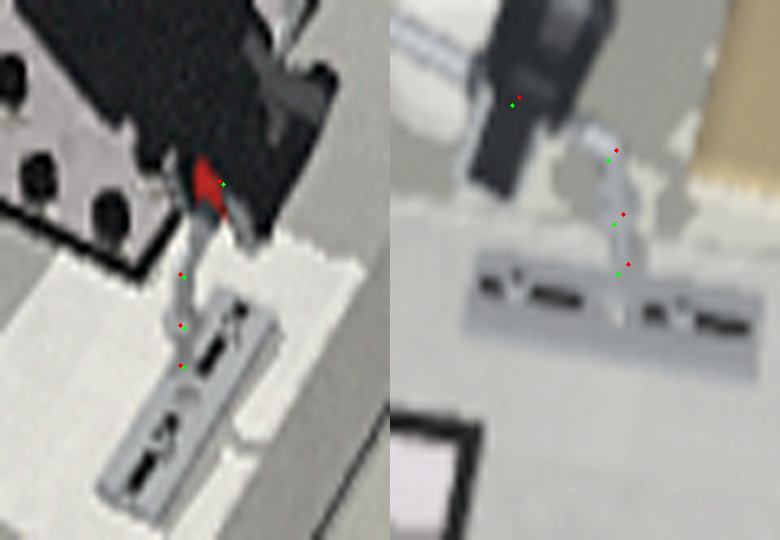

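```bash
sed -i 's/off=np.array(\[.0004,-.0003,-.0083\])/off=np.array([.0015,-.0003,-.0112])/' go.py where.py; python3 go.py 10 70 -90.3,98.5
```

```text
{'t': np.float64(14.5), 'tool_pos': array([ 0.503, -0.084,  0.141]), 'wrist_force': array([ 4.203, -1.182,  1.043]), 'moment': array([-0.149, -0.793, -0.026]), 'width': np.float64(0.019)}
now th,ph [0.9918 1.315 ] tip [-0.0928  0.1091]
tip [-0.0903  0.0985] th,ph [0.957 1.336] tilt 0.096
[0.001, 0.0005, 0.0035, -0.0005, -0.0005, -0.0005, 0, 0.001, 0, 0.003, 0, -0.0005, 0, 0, 0.001, 0, 0.0035, 0, -0.0005, 0, 0, 0.0015, 0, 0.003, 0, -0.0005, 0, 0, 0.001, 0, 0.0035, 0, -0.0005, 0, 0]
[0.001, 0, 0.003, 0, -0.0005, 0, 0, 0.001, 0, 0.0035, 0, -0.001, 0, 0, 0.001, 0, 0.003, 0, -0.0005, 0, 0, 0.0015, 0, 0.0035, 0, -0.0005, 0, 0, 0.001, 0, 0.0035, 0, -0.0005, 0, 0]
```

>>> {"method": "send_rows", "body": {
  "plan": [0.001, 0.0005, 0.0035, 0, -0.0005, 0, 0, 0.001, 0, 0.003, 0, -0.0005, 0, 0, 0.001, 0, 0.0035, 0, -0.0005, 0, 0, 0.0015, 0, 0.003, 0, -0.0005, 0, 0, 0.001, 0, 0.0035, 0, -0.0005, 0, 0]
}}

```text
t: 15.12
tool_pos: [0.5028, -0.0836, 0.1361]
tcp_rot: [-3.141, 0.343, -3.106]
wrist_force: [0.1, -4.8, 2.5]
width: 0.0198
```

>>> {"method": "send_rows", "body": {
  "plan": [0.001, 0, 0.003, 0, -0.0005, 0, 0, 0.001, 0, 0.0035, 0, -0.001, 0, 0, 0.001, 0, 0.003, 0, -0.0005, 0, 0, 0, 0, 0, 0, 0, 0, 0]
}}

```text
t: 15.62
tool_pos: [0.503, -0.0835, 0.1336]
tcp_rot: [-3.141, 0.347, -3.106]
wrist_force: [1.5, -4.4, 1.9]
width: 0.0195
```

```bash
cat > fit.sh <<'E'
python3 where.py $1|tee q.txt
A=$(grep -o '\[[^]]*\]' <(grep th,ph q.txt)|head -1|tr -d '[]'); python3 ov.py $1 $A
python3 - $1 $A <<'P'
from h import *
import sys
from bench import viewer
v=np.load('p2.npy'); o=[];n=sys.argv[1];q=[float(x) for x in sys.argv[2:]]
for cam,x0,y0,w,h in(('scene',190,180,45,55),('side',265,190,45,55)):
    im=cv2.imread(f'pics/{n}_{"a" if cam=="scene" else "b"}.png')[y0:y0+h,x0:x0+w]; z=cv2.resize(im,None,fx=8,fy=10,interpolation=cv2.INTER_CUBIC); z=cv2.convertScaleAbs(z,alpha=1.3)
    f=fk(*q)
    for u in proj(viewer.calibration(cam),[ballw(v,f[k]) for k in('ball','el','col','tip')]): cv2.circle(z,(int((u[0]-x0+.5)*8),int((u[1]-y0+.5)*10)),2,(0,255,0),-1)
    o.append(z)
w=cv2.imread(f'pics/{n}_ov.png')[:550,:416]
w=cv2.resize(w[180:550,100:330],(340,550))
o=[z[:550] for z in o]
cv2.imwrite(f'pics/{n}_t.png',cv2.resize(np.hstack(o+[w]),None,fx=.75,fy=1))
P
E
bash fit.sh u
```

```text
15.775 [ 0.50298831 -0.08354558  0.13362993] [ 0.52 -4.22  1.06] [-0.78 -0.27 -0.25] 0.019072441783239715
ball [-0.0579 -0.115   0.1437]
th,ph [0.95886081 1.32745983] tip [-0.09116969  0.10030842] tilt 0.10719730659371196
```

View pics/u_t.png

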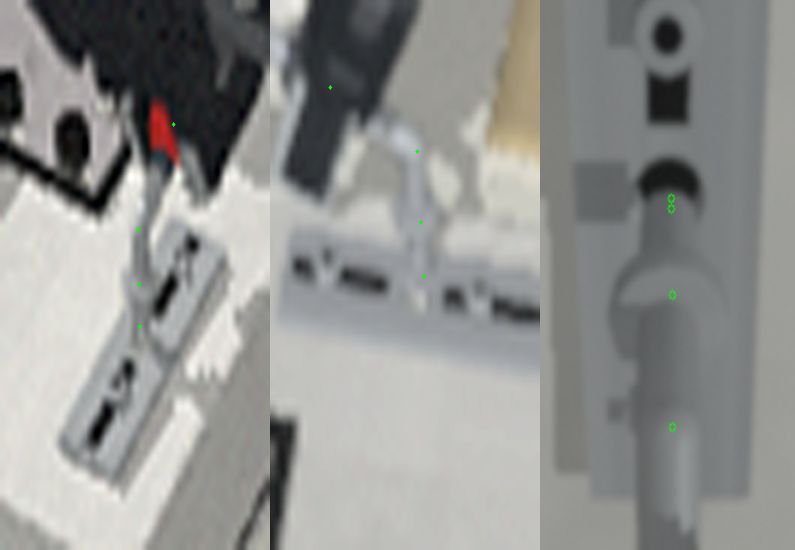

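```bash
python3 go.py 4 70 -92,98 -92.5,95
python3 - <<'E'
from h import *
im=cv2.imread('pics/u_w.png'); cv2.imwrite('pics/u2.png',cv2.resize(im[110:200,220:300],None,fx=6.5,fy=6.5,interpolation=2))
E
```

```text
{'t': np.float64(15.775), 'tool_pos': array([ 0.503, -0.084,  0.134]), 'wrist_force': array([ 0.519, -4.219,  1.064]), 'moment': array([-0.784, -0.27 , -0.245]), 'width': np.float64(0.019)}
now th,ph [0.9589 1.3275] tip [-0.0912  0.1003]
tip [-0.092  0.098] th,ph [0.937 1.313] tilt 0.1
tip [-0.0925  0.095 ] th,ph [0.913 1.301] tilt 0.088
[0.002, 0, 0.0015, -0.0005, 0, 0, 0, 0.0015, 0, 0.0015, 0, -0.0005, 0, 0, 0.002, 0, 0.0015, 0, 0, 0, 0, 0.0015, 0, 0.0015, 0, 0, 0, 0, 0.002, 0, 0.0025, 0, -0.0005, 0, 0]
[0.002, 0, 0.002, 0, 0, 0, 0, 0.0015, 0, 0.002, 0, -0.0005, 0, 0, 0.002, 0, 0.002, 0, 0, 0, 0]
```

View pics/u2.png

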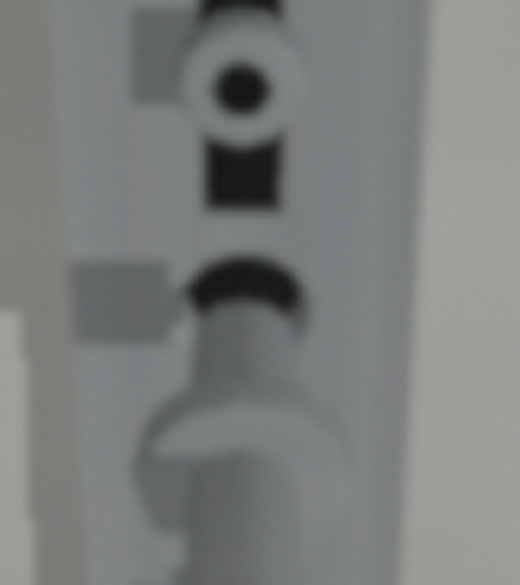

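>>> {"method": "send_rows", "body": {
  "plan": [0.002, 0, 0.0015, 0, 0, 0, 0, 0.0015, 0, 0.0015, 0, -0.0005, 0, 0, 0.002, 0, 0.0015, 0, 0, 0, 0, 0.0015, 0, 0.0015, 0, 0, 0, 0, 0, 0, 0, 0, 0, 0, 0]
}}

```text
t: 16.4
tool_pos: [0.5026, -0.0836, 0.1323]
tcp_rot: [-3.141, 0.349, -3.106]
wrist_force: [3.3, -3.4, 0.8]
width: 0.0194
```

>>> {"method": "send_rows", "body": {
  "plan": [0.002, 0, 0.0025, 0, -0.0005, 0, 0, 0.002, 0, 0.002, 0, 0, 0, 0, 0, 0, 0, 0, 0, 0, 0]
}}

```text
t: 16.77
tool_pos: [0.5021, -0.0836, 0.1309]
tcp_rot: [-3.141, 0.35, -3.106]
wrist_force: [4.5, -4.9, 1.3]
width: 0.0194
```

```bash
bash fit.sh x
python3 - <<'E'
from h import *
im=cv2.imread('pics/x_w.png'); cv2.imwrite('pics/x2.png',np.hstack([cv2.resize(im[120:200,220:300],None,fx=5,fy=6.8,interpolation=2),cv2.imread('pics/x_t.png')[:544,:400]]))
E
```

```text
16.925 [ 0.5020385  -0.08360825  0.13084955] [ 3.71 -3.65  1.26] [-0.53 -0.67 -0.19] 0.019048437863768603
ball [-0.0589 -0.115   0.1409]
th,ph [0.93529554 1.31704899] tip [-0.09158141  0.09707677] tilt 0.09404287719644411
```

View pics/x2.png

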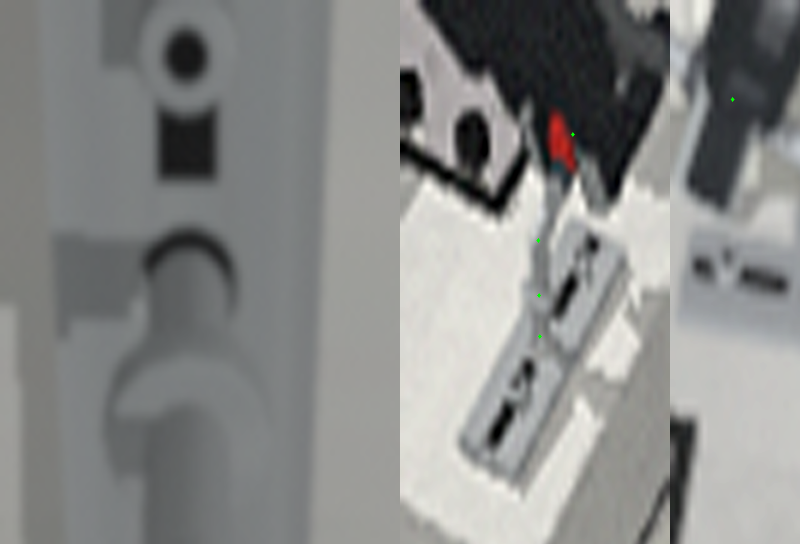

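```bash
python3 go.py 5 70 -91.2,94.5 -91.2,92
```

```text
{'t': np.float64(16.925), 'tool_pos': array([ 0.502, -0.084,  0.131]), 'wrist_force': array([ 3.712, -3.654,  1.26 ]), 'moment': array([-0.527, -0.665, -0.189]), 'width': np.float64(0.019)}
now th,ph [0.9353 1.317 ] tip [-0.0916  0.0971]
tip [-0.0912  0.0945] th,ph [0.923 1.318] tilt 0.081
tip [-0.0912  0.092 ] th,ph [0.908 1.313] tilt 0.07
[0.0005, 0, 0.0015, -0.0005, 0, 0, 0, 0.001, 0, 0.0015, 0, 0, 0, 0, 0.0005, 0, 0.0015, 0, 0, 0, 0, 0.001, 0, 0.002, 0, 0.0005, 0, 0, 0.0005, 0, 0.0015, 0, 0, 0, 0]
[0.001, 0, 0.0015, 0, 0, 0, 0, 0.001, 0, 0.0015, 0, 0, 0, 0, 0.001, 0, 0.0015, 0, 0, 0, 0, 0.001, 0, 0.0015, 0, 0, 0, 0, 0.001, 0, 0.0015, 0, 0, 0, 0]
```

>>> {"method": "send_rows", "body": {
  "plan": [0.0005, 0, 0.0015, 0, 0, 0, 0, 0.001, 0, 0.0015, 0, 0, 0, 0, 0.0005, 0, 0.0015, 0, 0, 0, 0, 0.001, 0, 0.002, 0, 0, 0, 0, 0.0005, 0, 0.0015, 0, 0, 0, 0]
}}

```text
t: 17.55
tool_pos: [0.5017, -0.0836, 0.1285]
tcp_rot: [-3.141, 0.349, -3.106]
wrist_force: [2.2, -4.6, 1.9]
width: 0.0193
```

>>> {"method": "send_rows", "body": {
  "plan": [0.001, 0, 0.0015, 0, 0, 0, 0, 0.001, 0, 0.0015, 0, 0, 0, 0, 0, 0, 0, 0, 0, 0, 0]
}}

```text
t: 17.92
tool_pos: [0.5015, -0.0836, 0.1277]
tcp_rot: [-3.141, 0.35, -3.106]
wrist_force: [3.2, -3.6, 0.6]
width: 0.0193
```

```bash
bash fit.sh y
python3 - <<'E'
from h import *
im=cv2.imread('pics/y_w.png'); cv2.imwrite('pics/y2.png',np.hstack([cv2.resize(im[120:200,220:300],None,fx=5,fy=6.8,interpolation=2),cv2.imread('pics/y_t.png')[:544,:400]]))
E
```

```text
18.075 [ 0.50155367 -0.08365883  0.12766885] [ 3.68 -4.74  1.76] [-0.55 -0.58 -0.35] 0.019367432194298647
ball [-0.0594 -0.1151  0.1377]
th,ph [0.91514279 1.31436752] tip [-0.09129531  0.0933328 ] tilt 0.0765715945133758
```

View pics/y2.png

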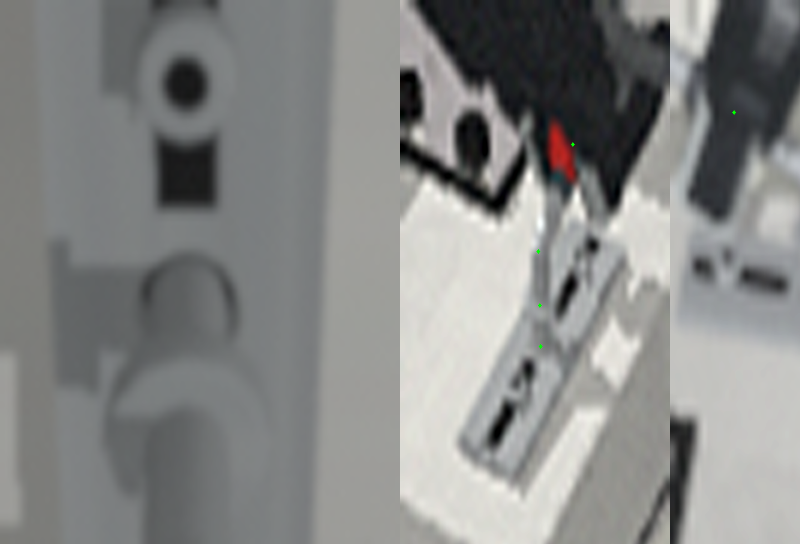

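```bash
python3 go.py 6 70 -91.0,90 -91,86 -91,82
```

```text
{'t': np.float64(18.075), 'tool_pos': array([ 0.502, -0.084,  0.128]), 'wrist_force': array([ 3.682, -4.741,  1.757]), 'moment': array([-0.555, -0.581, -0.351]), 'width': np.float64(0.019)}
now th,ph [0.9151 1.3144] tip [-0.0913  0.0933]
tip [-0.091  0.09 ] th,ph [0.897 1.312] tilt 0.061
tip [-0.091  0.086] th,ph [0.871 1.303] tilt 0.044
tip [-0.091  0.082] th,ph [0.844 1.293] tilt 0.027
[0.001, 0.0005, 0.0015, -0.0005, 0, -0.0005, 0, 0.001, 0, 0.002, 0, 0, 0, 0, 0.0005, 0, 0.0015, 0, 0, 0, 0, 0.001, 0, 0.002, 0, 0, 0, 0, 0.001, 0, 0.0015, 0, 0, 0, 0]
[0.001, 0, 0.0015, 0, 0, 0, 0, 0.001, 0, 0.002, 0, 0, 0, 0, 0.0015, 0, 0.002, 0, 0, 0, 0, 0.001, 0, 0.002, 0, 0, 0, 0, 0.0015, 0, 0.002, 0, 0, 0, 0]
[0.0015, 0, 0.002, 0, 0.0005, 0, 0, 0.001, 0, 0.002, 0, 0, 0, 0, 0.0015, 0, 0.002, 0, 0, 0, 0, 0.001, 0, 0.002, 0, 0, 0, 0, 0.0015, 0, 0.002, 0, 0, 0, 0]
[0.001, 0, 0.002, 0, 0, 0, 0, 0.0015, 0, 0.002, 0, 0, 0, 0, 0.001, 0, 0.002, 0, 0, 0, 0]
```

>>> {"method": "send_rows", "body": {
  "plan": [0.001, 0.0005, 0.0015, 0, 0, 0, 0, 0.001, 0, 0.002, 0, 0, 0, 0, 0.0005, 0, 0.0015, 0, 0, 0, 0, 0.001, 0, 0.002, 0, 0, 0, 0, 0, 0, 0, 0, 0, 0, 0]
}}

```text
t: 18.7
tool_pos: [0.5011, -0.0836, 0.1256]
tcp_rot: [-3.141, 0.349, -3.106]
wrist_force: [2.5, -5.4, 0.9]
width: 0.0195
```

>>> {"method": "send_rows", "body": {
  "plan": [0.001, 0, 0.0015, 0, 0, 0, 0, 0.001, 0, 0.0015, 0, 0, 0, 0, 0.001, 0, 0.002, 0, 0, 0, 0, 0, 0, 0, 0, 0, 0, 0]
}}

```text
t: 19.2
tool_pos: [0.501, -0.0836, 0.1243]
tcp_rot: [-3.141, 0.35, -3.106]
wrist_force: [3.8, -4.1, 1.3]
width: 0.0194
```

```bash
bash fit.sh z
python3 - <<'E'
from h import *
im=cv2.imread('pics/z_w.png'); cv2.imwrite('pics/z2.png',np.hstack([cv2.resize(im[120:200,220:300],None,fx=5,fy=6.8,interpolation=2),cv2.imread('pics/z_t.png')[:544,:400]]))
E
```

```text
19.35 [ 0.50103115 -0.08360349  0.12431023] [ 3.07 -4.98  1.54] [-0.7  -0.55 -0.12] 0.019798595135053238
ball [-0.0599 -0.115   0.1343]
th,ph [0.8931242  1.31037674] tip [-0.09100969  0.08940645] tilt 0.05854379287228206
```

View pics/z2.png

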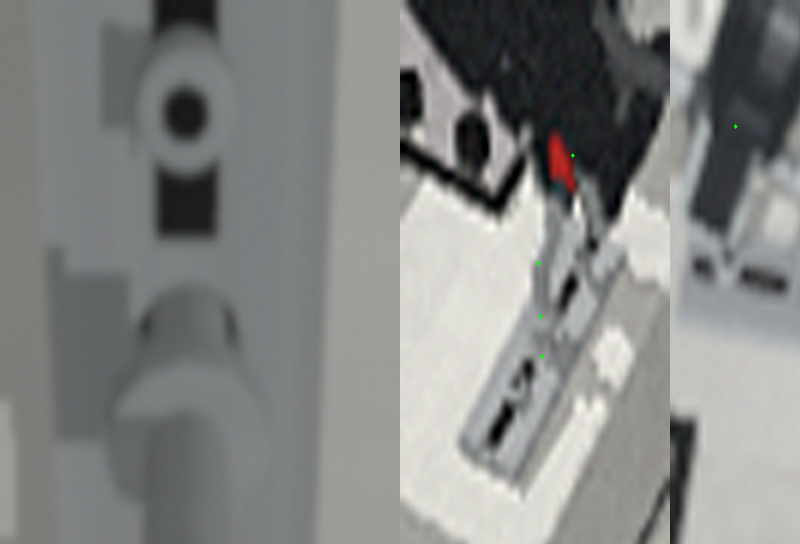

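```bash
python3 go.py 8 70 -91,85.5 -90.8,81.5
```

```text
{'t': np.float64(19.35), 'tool_pos': array([ 0.501, -0.084,  0.124]), 'wrist_force': array([ 3.069, -4.982,  1.54 ]), 'moment': array([-0.7  , -0.552, -0.119]), 'width': np.float64(0.02)}
now th,ph [0.8931 1.3104] tip [-0.091   0.0894]
tip [-0.091   0.0855] th,ph [0.868 1.302] tilt 0.042
tip [-0.0908  0.0815] th,ph [0.843 1.294] tilt 0.024
[0.001, 0, 0.0015, -0.0005, 0, 0, 0, 0.001, 0, 0.0015, 0, 0, 0, 0, 0.001, 0, 0.0015, 0, 0, 0, 0, 0.0005, 0, 0.0015, 0, 0, 0, 0, 0.001, 0, 0.0015, 0, 0, 0, 0]
[0.001, 0, 0.0015, 0, 0, 0, 0, 0.001, 0, 0.0015, 0, 0, 0, 0, 0.001, 0, 0.001, 0, 0, 0, 0, 0.001, 0, 0.002, 0, 0, 0, 0, 0.0005, 0, 0.0015, 0, 0, 0, 0]
[0.001, 0, 0.0015, 0, 0, 0, 0, 0.001, 0, 0.0015, 0, 0, 0, 0, 0.001, 0, 0.0015, 0, 0.0005, 0, 0, 0.0005, 0, 0.0015, 0, 0, 0, 0, 0.001, 0, 0.0015, 0, 0, 0, 0]
[0.001, 0, 0.0015, 0, 0, 0, 0]
```

>>> {"method": "send_rows", "body": {
  "plan": [0.001, 0, 0.0015, 0, 0, 0, 0, 0.001, 0, 0.0015, 0, 0, 0, 0, 0.001, 0, 0.0015, 0, 0, 0, 0, 0.001, 0, 0.0015, 0, 0, 0, 0, 0.001, 0, 0.0015, 0, 0, 0, 0]
}}

```text
t: 19.98
tool_pos: [0.5008, -0.0837, 0.1224]
tcp_rot: [-3.141, 0.35, -3.106]
wrist_force: [4.1, -4.1, 2.2]
width: 0.0194
```

>>> {"method": "send_rows", "body": {
  "plan": [0.001, 0, 0.0015, 0, 0, 0, 0, 0.001, 0, 0.0015, 0, 0, 0, 0, 0.001, 0, 0.0015, 0, 0, 0, 0, 0.001, 0, 0.0015, 0, 0, 0, 0, 0, 0, 0, 0, 0, 0, 0]
}}

```text
t: 20.6
tool_pos: [0.5001, -0.0837, 0.1204]
tcp_rot: [-3.141, 0.35, -3.106]
wrist_force: [2.9, -4.6, 1.8]
width: 0.0191
```

```bash
bash fit.sh A
python3 - <<'E'
from h import *
im=cv2.imread('pics/A_w.png'); cv2.imwrite('pics/A2.png',np.hstack([cv2.resize(im[120:200,220:300],None,fx=5,fy=6.8,interpolation=2),cv2.imread('pics/A_t.png')[:544,:400]]))
E
python3 go.py 8 70 -90.8,81
```

```text
20.75 [ 0.5000745  -0.08368004  0.12035959] [ 2.72 -6.4   1.63] [-0.68 -0.54 -0.47] 0.019469747082007265
ball [-0.0608 -0.115   0.1304]
th,ph [0.862526   1.29869087] tip [-0.09111462  0.08487465] tilt 0.039631453850404785
{'t': np.float64(20.75), 'tool_pos': array([ 0.5  , -0.084,  0.12 ]), 'wrist_force': array([ 2.723, -6.403,  1.626]), 'moment': array([-0.681, -0.542, -0.466]), 'width': np.float64(0.019)}
now th,ph [0.8625 1.2987] tip [-0.0911  0.0849]
tip [-0.0908  0.081 ] th,ph [0.84  1.293] tilt 0.022
[0.001, 0, 0.0015, -0.0005, 0, -0.0005, 0, 0.0005, 0, 0.0015, 0, 0, 0, 0, 0.001, 0, 0.0015, 0, 0, 0, 0, 0.0005, 0, 0.0015, 0, 0, 0, 0, 0.001, 0, 0.0015, 0, 0.0005, 0, 0]
[0.001, 0, 0.0015, 0, 0, 0, 0, 0.0005, 0, 0.0015, 0, 0, 0, 0, 0.001, 0, 0.0015, 0, 0, 0, 0]
```

View pics/A2.png

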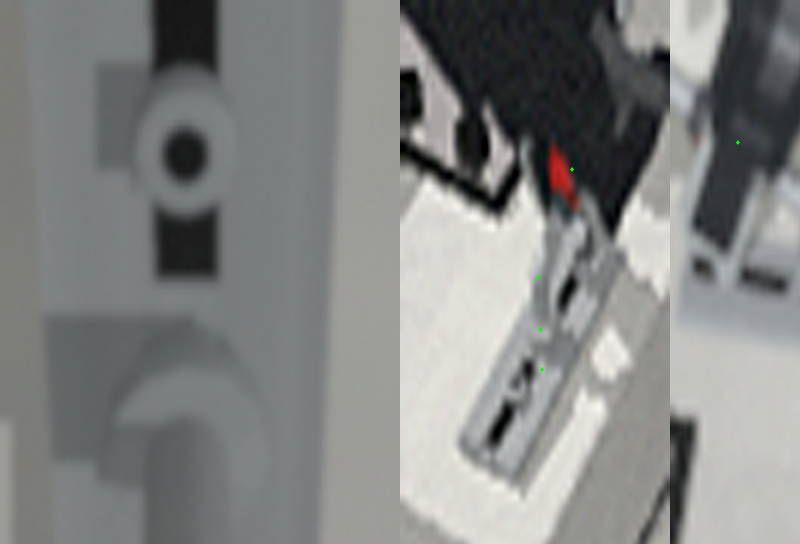

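>>> {"method": "send_rows", "body": {
  "plan": [0.001, 0, 0.0015, 0, 0, 0, 0, 0.0005, 0, 0.0015, 0, 0, 0, 0, 0.001, 0, 0.0015, 0, 0, 0, 0, 0.0005, 0, 0.0015, 0, 0, 0, 0, 0.001, 0, 0.0015, 0, 0, 0, 0]
}}

```text
t: 21.38
tool_pos: [0.4997, -0.0837, 0.1182]
tcp_rot: [-3.141, 0.349, -3.106]
wrist_force: [2.9, -4.3, 1.7]
width: 0.0198
```

>>> {"method": "send_rows", "body": {
  "plan": [0.001, 0, 0.0015, 0, 0, 0, 0, 0.0005, 0, 0.0015, 0, 0, 0, 0, 0, 0, 0, 0, 0, 0, 0]
}}

```text
t: 21.75
tool_pos: [0.4997, -0.0836, 0.1174]
tcp_rot: [-3.141, 0.349, -3.105]
wrist_force: [2.6, -4.6, 1.4]
width: 0.0193
```

```bash
bash fit.sh C
python3 - <<'E'
from h import *
im=cv2.imread('pics/C_w.png'); cv2.imwrite('pics/C2.png',np.hstack([cv2.resize(im[120:200,220:300],None,fx=5,fy=6.8,interpolation=2),cv2.imread('pics/C_t.png')[:544,:400]]))
E
python3 go.py 4 70 -90.8,80
```

```text
21.9 [ 0.49965812 -0.08366516  0.11741775] [ 3.64 -4.67  1.31] [-0.74 -0.55 -0.09] 0.019051764826056573
ball [-0.0613 -0.115   0.1274]
th,ph [0.84252581 1.29386074] tip [-0.09083481  0.08147975] tilt 0.024461397393314765
{'t': np.float64(21.9), 'tool_pos': array([ 0.5  , -0.084,  0.117]), 'wrist_force': array([ 3.642, -4.671,  1.311]), 'moment': array([-0.736, -0.546, -0.089]), 'width': np.float64(0.019)}
now th,ph [0.8425 1.2939] tip [-0.0908  0.0815]
tip [-0.0908  0.08  ] th,ph [0.833 1.29 ] tilt 0.018
[0.0005, 0, 0.001, -0.0005, 0, 0, 0, 0.001, 0, 0.0015, 0, 0, 0, 0, 0.0005, 0, 0.001, 0, 0, 0, 0, 0.0005, 0, 0.001, 0, 0, 0, 0]
```

View pics/C2.png

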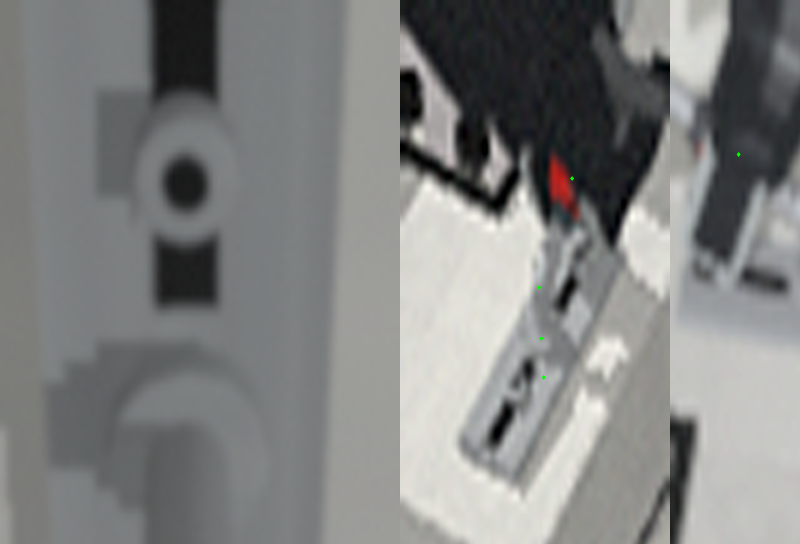

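>>> {"method": "send_rows", "body": {
  "plan": [0.0005, 0, 0.0015, 0, 0, 0, 0, 0.0005, 0, 0.0015, 0, 0, 0, 0, 0.0005, 0, 0.0015, 0, 0, 0, 0, 0, 0, 0, 0, 0, 0, 0]
}}

```text
t: 22.4
tool_pos: [0.4998, -0.0837, 0.1168]
tcp_rot: [-3.141, 0.35, -3.105]
wrist_force: [-2.3, -3.2, 9.7]
width: 0.0193
```

>>> {"method": "send_rows", "body": {
  "plan": [0.0005, 0, 0.0015, 0, 0, 0, 0, 0.0005, 0, 0.0015, 0, 0, 0, 0, 0.0005, 0, 0.0015, 0, 0, 0, 0, 0, 0, 0, 0, 0, 0, 0]
}}

```text
t: 22.9
tool_pos: [0.4999, -0.0837, 0.1166]
tcp_rot: [-3.14, 0.35, -3.104]
wrist_force: [-11.5, -2.4, 24.1]
width: 0.0193
```

```bash
bash fit.sh D
python3 - <<'E'
from h import *
im=cv2.imread('pics/D_w.png'); cv2.imwrite('pics/D2.png',np.hstack([cv2.resize(im[120:200,220:300],None,fx=5,fy=6.8,interpolation=2),cv2.imread('pics/D_t.png')[:544,:400]]))
E
```

```text
23.05 [ 0.49985306 -0.08370376  0.1166377 ] [-12.46  -1.94  22.55] [-0.29  0.49  0.03] 0.01960874587775068
ball [-0.0611 -0.115   0.1266]
th,ph [0.84041095 1.29728836] tip [-0.09039037  0.08053429] tilt 0.01891891759162867
```

View pics/D2.png

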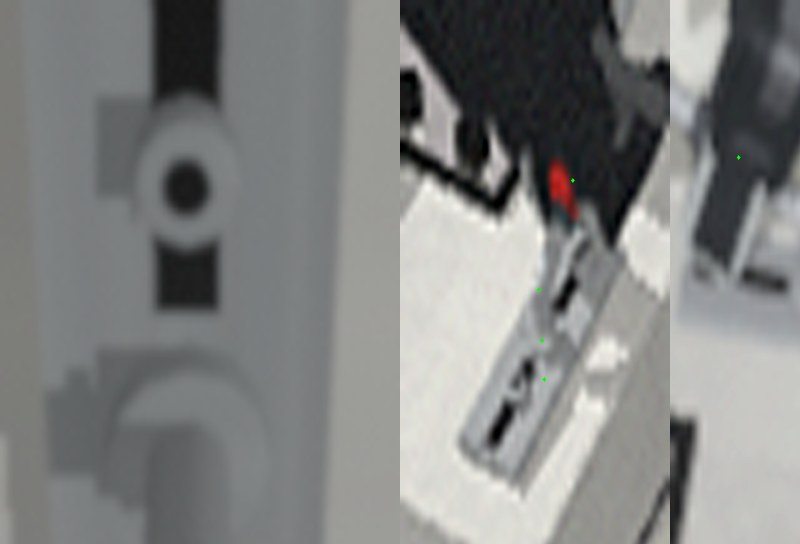

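>>> {"method": "send_rows", "body": {
  "plan": [-0.0005, 0, -0.002, 0, 0, 0, 0, -0.0005, 0, -0.0015, 0, 0, 0, 0]
}}

```text
t: 23.3
tool_pos: [0.4997, -0.0837, 0.1168]
tcp_rot: [-3.14, 0.35, -3.105]
wrist_force: [-3.2, -3.6, 9.5]
width: 0.019
```

```bash
bash fit.sh F
python3 - <<'E'
from h import *
im=cv2.imread('pics/F_b.png'); cv2.imwrite('pics/F2.png',np.hstack([cv2.resize(im[150:240,220:320],None,fx=7,fy=6,interpolation=2)]))
E
```

```text
23.45 [ 0.49973709 -0.08367429  0.11678461] [-4.88 -3.04 11.26] [-0.56 -0.06  0.02] 0.019301953202671467
ball [-0.0612 -0.115   0.1268]
th,ph [0.83996317 1.2953906 ] tip [-0.09057049  0.08072459] tilt 0.02036889747389492
```

View pics/F2.png

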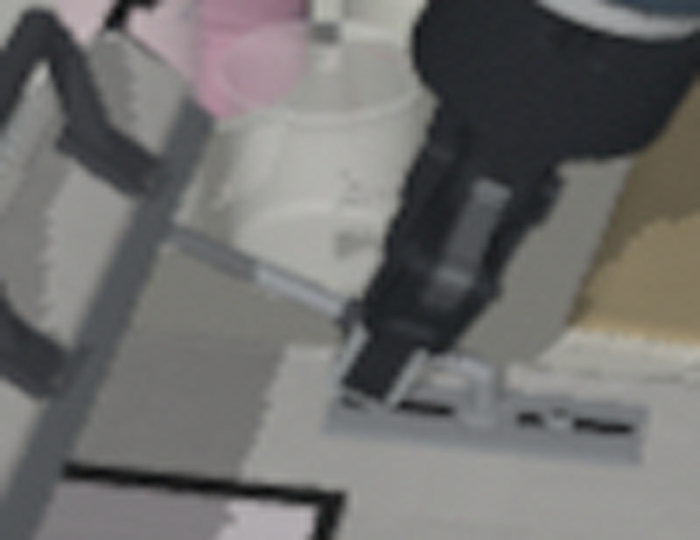

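>>> {"method": "send_rows", "body": {
  "plan": [0, 0, 0, 0, 0, 0, 0.25, 0, 0, 0, 0, 0, 0, 0.5, 0, 0, 0, 0, 0, 0, 0.5]
}}

```text
t: 23.82
tool_pos: [0.4979, -0.0822, 0.1144]
tcp_rot: [3.139, 0.346, -3.106]
wrist_force: [-0.9, 0.3, -0.6]
width: 0.0428
```

```bash
bash fit.sh G
python3 - <<'E'
from h import *
im=cv2.imread('pics/G_b.png'); w=cv2.imread('pics/G_w.png'); cv2.imwrite('pics/G2.png',np.hstack([cv2.resize(im[150:240,220:320],None,fx=4.5,fy=4.5,interpolation=2)[:400],cv2.resize(w[130:330,180:340],None,fx=2,fy=2)]))
E
```

```text
23.975 [ 0.49854974 -0.08273294  0.11496261] [ 0.95 -0.13 -0.13] [-0.03  0.12  0.03] 0.04252443229646597
ball [-0.0623 -0.114   0.125 ]
th,ph [0.81780793 1.27772352] tip [-0.0914879   0.07878521] tilt 0.015880737825975988
```

View pics/G2.png

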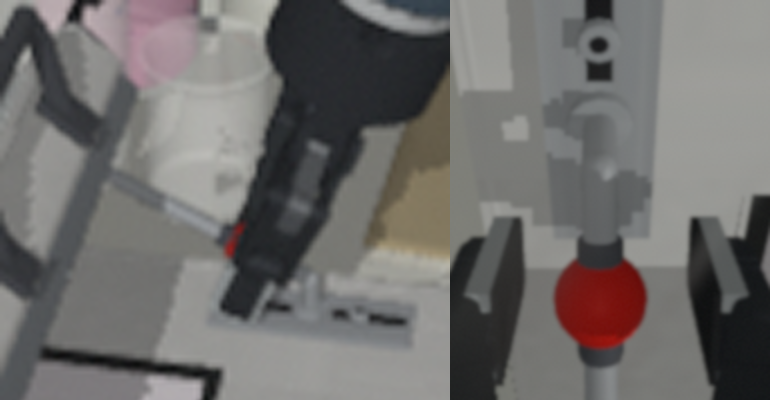

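Released cleanly, with the collar on the plate. I'll retreat along the tool axis.

>>> {"method": "send_rows", "body": {
  "plan": [0, 0, -0.06, 0, 0, 0, 0.5, 0, 0, -0.15, 0, 0, 0, 0.5, 0, 0, -0.18, 0, 0, 0, 0.5, 0, 0, 0, 0, 0, 0, 0.5, 0, 0, 0, 0, 0, 0, 0.5]
}}

```text
t: 24.6
tool_pos: [0.4656, -0.0843, 0.2067]
tcp_rot: [3.141, 0.348, -3.106]
wrist_force: [1.1, -0.5, -0.3]
width: 0.0423
```

```bash
python3 where.py H
python3 - <<'E'
from h import *
a=cv2.imread('pics/H_a.png');im=cv2.imread('pics/H_b.png'); w=cv2.imread('pics/H_w.png'); cv2.imwrite('pics/H2.png',np.hstack([cv2.resize(a[110:240,150:260],(270,400),interpolation=2),cv2.resize(im[130:240,210:320],(270,400),interpolation=2),cv2.resize(w[60:260,190:320],(260,400))]))
E
```

```text
24.75 [ 0.46525406 -0.08401034  0.2056573 ] [ 0.11 -0.26  0.32] [-0.04  0.15  0.01] 0.042540570554378
ball [-0.0956 -0.1141  0.2157]
th,ph [ 4.18535542e-01 -1.05670276e-06] tip [-0.13837454  0.20357262] tilt 0.8943329251785892
```

View pics/H2.png

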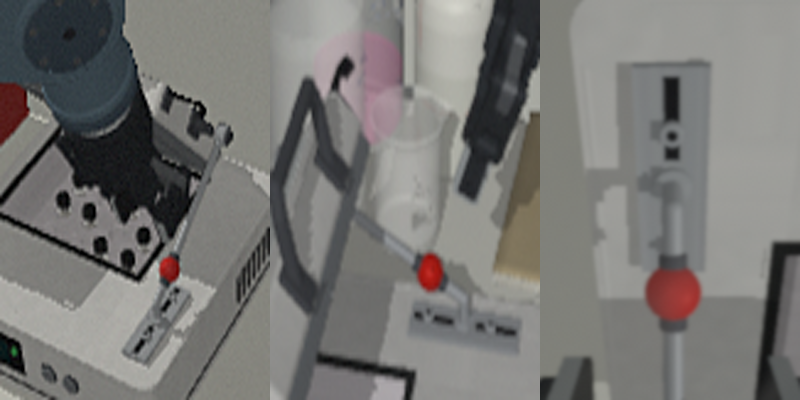

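View pics/H_a.png

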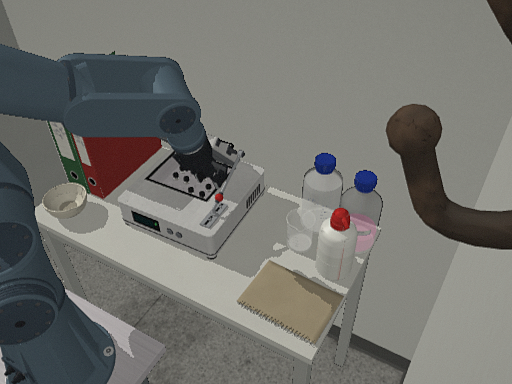

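Run:
```python
from h import *
from bench import viewer
v=np.load('p2.npy'); cw=dict(np.load('H_c.npz')); cs,cb=viewer.calibration('scene'),viewer.calibration('side')
A=red(cv2.imread('pics/H_a.png'),(205,185,235,210));B=red(cv2.imread('pics/H_b.png'),(255,190,285,215));W=red(cv2.imread('pics/H_w.png'),(230,180,280,230));print(A,B,W)
g=lambda q:np.concatenate([proj(c,ballw(v,fk(*q)['ball']))[0]-o[:2] for c,o in((cs,A),(cb,B),(cw,W))])
r=least_squares(g,[.85,1.3]);f=fk(*r.x);print(r.x,r.fun.round(2),f['ball'],'tip',f['tip'],f['tilt'])
im=cv2.imread('pics/H_w.png'); cv2.imwrite('pics/I.png',cv2.resize(im[85:215,225:290],(400,800))[:600]); im=cv2.imread('pics/H_b.png');
z=np.hstack([cv2.resize(cv2.imread('pics/H_w.png')[90:200,220:300],(400,550),interpolation=2),cv2.resize(im[185:240,260:310],(400,550),interpolation=2)]);cv2.imwrite('pics/I.png',z)
```

```text
(np.float64(218.5), np.float64(197.5), 47) (np.float64(274.5), np.float64(204.5), 77) (np.float64(256.5), np.float64(207.0), 471)
[0.87334216 1.33826249] [ 0.26 -0.82  0.14  0.22  0.09 -0.17] [-0.05847584  0.12752002] tip [-0.08742729  0.08117466] 0.010875989027768984
```

View pics/I.png

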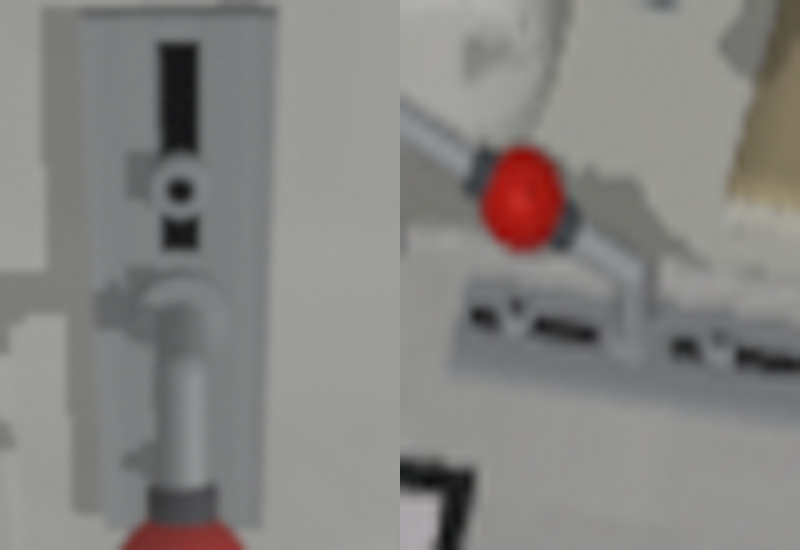

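Run:
```python
from h import *
from bench import viewer,ticket,readout
print(red(viewer.read_camera('side'),(255,190,285,215)),red(viewer.read_camera('scene'),(205,185,235,210)),readout.sense()['t'])
print(ticket.hand_in())
```

```text
(np.float64(274.5), np.float64(204.5), 76) (np.float64(218.5), np.float64(197.5), 47) 24.85
the job is handed in; nothing more can be done
None
```

The chest is open and the stay is holding the lid. I handed the job in at about 25 s of the 72 s, with the gripper open and about 100 mm clear. I lifted the lid by its handle to about 1.05 rad, swung the stay out by its ball, and lowered the pin into the keeper's hole in sub-millimetre steps. The pin went in without catching on the rim.

**Last checks**
- **Pin home:** locating the ball in three camera views puts the pin tip at z 81.2 mm, against 81 mm when home, tilted about 0.01 rad. The pictures show the collar on the plate.
- **Nothing moving:** after I let go, the ball stayed on the same pixels in two later pictures, so the lid is not sinking. The bottle and beaker look untouched.

**What disagreed or went less well**
- **Contact force:** the seating press reached 24.1 N vertical at the wrist, about 22 N above baseline, because I sent one step too many. There was also about 12 N sideways, so the combined wrist force was about 26–27 N. The wrist also carries the lid's load, so I don't know exactly what the plate felt; it was close to the 25 N limit. I backed off at once to about 11 N before releasing.
- **Hole position:** the first camera fit put the hole about 2 mm further back than where the pin went in. I corrected this from the wrist camera view just above the plate.
- **Ball grip:** my estimate of where the ball sat in the gripper was about 3 mm off. I corrected it from the side view before going down to the plate.

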